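# Tidy the ornament-making table

## Task

Tidy up after ornament making: put the three scraps (trunk stub, plywood offcut, red paper ball) in the blue scrap bin; one of them has ended up under the wooden display riser, so reach in at a slant and do not bump the riser. The green bauble is fragile: lower it gently into the grey pot until it rests on the cork at the bottom, without dropping or pressing it. Leave the two toy trees, the cup and the gift box standing where they are.

Things in the scene. Friction and masses are not known exactly. Their poses are not given: they have to be found in the camera images.
- riser: Fixed wooden shelf riser: level board 130 mm deep (x), 360 wide (y), 14 thick, underside 170 mm up, on a 16 mm thick upright panel at each end; front and back open. Origin: on the table under the board's centre; its -x edge (65 mm off) faces the robot. One scrap (any of the three) starts under the board, its centre 12 to 32 mm in from that edge, within 45 mm of the middle.
- bin: Fixed blue open-topped scrap bin, 160 x 160 mm outside, 120 high, walls and floor 5 mm. Origin: centre of its underside; x and y along its sides.
- pot: Fixed deep grey round concrete pot, 100 mm high, outer radius 68 mm at the foot and 78 at the rim, walls 6 mm, flat cork floor 20 mm above the table. Origin: centre of its underside. The bauble's home.
- nest: Fixed flat cork ring, outer diameter 66 mm, hole 38, height 12. Origin: centre of its underside. The bauble sits in it at the start.
- bauble: Fragile green ball ornament, diameter 54 mm, about 35 g, small brass cap (14 mm wide, standing 4 mm proud of the ball) on top at the start. Origin: the ball's centre, about 31 mm above the table at the start. z axis towards the cap.
- stub: Scrap: dark-barked trunk stub, an upright cylinder 40 mm across and 40 high, about 30 g. Origin: centre of its underside.
- stub_center (a point): Centre of the trunk stub.
- offcut: Scrap: stepped pale plywood offcut, 48 mm long (x), 36 wide (y); 24 high, and 42 high over its -x end (26 mm long). About 35 g. Origin: centre of its underside. Its x starts within 0.5 rad of world +x, so it can be gripped across the 36 mm.
- offcut_center (a point): Point on the offcut's middle axis, 20 mm above its underside.
- paperball: Scrap: hard crumpled red paper ball, lumpy, 32 to 48 mm wide any way, 42 to 46 high, about 15 g. Origin: centre of its underside.
- paperball_center (a point): Centre of the paper ball.
- tree: Bystander: loose white toy fir tree standing on the table, 160 mm high, 68 mm across at its widest. Origin: centre of its underside.
- small_tree: Bystander: loose green toy fir tree standing on the riser's board, 130 mm high, 64 across. Origin: centre of its underside.
- cup: Bystander: loose terracotta cup standing on the table, 85 mm high, 68 across at the rim. Origin: centre of its underside.
- gift: Bystander: loose red gift box with black bands lying on the riser's board, 80 x 100 x 40 mm. Origin: centre of its underside.
There are look-alikes about, which are no part of the job. Several things look just like the bin: the one meant starts nearest to the robot's base. There is more than one size of the paperball; the job needs the smaller.

How it is judged:
At the end, for the whole second after the job is handed in: The centres of all three scraps are within the bin's walls and below its rim, and the bauble rests in the pot (centre within 60 mm of the pot's axis and 30 to 65 mm above the pot's underside), everything at rest (below 0.05 m/s) (x of stub_center in the frame of bin between -0.075 and 0.075 m and y of stub_center in the frame of bin between -0.075 and 0.075 m and z of stub_center in the frame of bin between 0 and 0.115 m and linear speed of each of stub, offcut, paperball, bauble below 0.05 m/s and x of offcut_center in the frame of bin between -0.075 and 0.075 m and y of offcut_center in the frame of bin between -0.075 and 0.075 m and z of offcut_center in the frame of bin between 0 and 0.115 m and x of paperball_center in the frame of bin between -0.075 and 0.075 m and y of paperball_center in the frame of bin between -0.075 and 0.075 m and z of paperball_center in the frame of bin between 0 and 0.115 m and horizontal distance between bauble and pot below 0.06 m and z of bauble in the frame of pot between 0.03 and 0.065 m); the robot touches nothing.
It fails at once if a toy tree is pushed more than 30 mm or tipped over (distance of any of tree, small_tree from where it was at the start of the episode above 0.03 m or angle between any of tree, small_tree's own z axis and vertical above 0.4 rad).
It fails at once if the cup or the gift box is pushed more than 30 mm or tipped over (distance of any of cup, gift from where it was at the start of the episode above 0.03 m or angle between any of cup, gift's own z axis and vertical above 0.4 rad).
It fails at once if the bauble is dropped or flung into the pot (faster than 0.45 m/s inside it) (horizontal distance between bauble and pot below 0.07 m and z of bauble in the frame of pot below 0.085 m and linear speed of bauble above 0.45 m/s).
It fails at once if the bauble is pressed against or knocked on the pot, the bin or the riser with more than 30 N (contact force between bauble and pot above 30 N or contact force between bauble and bin above 30 N or contact force between bauble and riser above 30 N).
It fails at once if the robot hits the display riser with more than 25 N (contact force between any of the arm, the fingers and riser above 25 N).
It also fails if it takes over 72 s, if anything falls off the work surface, if the arm or the gripper's body presses on something with over 40 N, if the wrist force passes 120 N, or if a joint passes its speed limit or range.

## Robot

A 6-joint arm with a two-finger parallel gripper is mounted at the origin on the work surface. World frame = base frame: x ahead of the robot, y to its left, z up, the work surface at z = 0. Lengths are in m, angles in rad, forces in N, time in s.
With the tool pointing down it reaches from about 0.425 to 0.95 m from the base axis. Payload 3.5 kg.
Tool frame: the origin (TCP) lies midway between the tips of the shut fingers; the grasp point (between the pads) lies 19 mm behind it; z points along the fingers, y is the line along which they close (so a half turn about z gives the same grasp; the last joint's range is limited). The gripper opens to 85 mm and grips with 20 to 120 N. Pads are 22 mm wide; open, the fingers measure 114 mm over their backs; the gripper's body (76 mm by 85 mm) begins 54 mm behind the grasp point. The pads swing forward as they close: fully open they stand 13 mm farther back than shut.
Start: joints at [-1.388, 0.286, 1.577, -0, 1.279, -0.15], TCP at [0.221, -0.638, 0.198] pointing down, gripper open.
Joint ranges: [-2.77, 2.77], [-0.9, 2.22], [0.21, 2.48], [-1.53, 4.67], [0.24, 2.81], [-2.84, 2.84]. Speed limits (rad/s): [2.79, 2.79, 3.14, 3.14, 3.14, 3.14].

## Interface

Orientations are given as a unit quaternion [x, y, z, w].
In Python, from plant import ctrl gives the robot as it stands.
- The arm moves only by the tool move_arm, never from a script. Its argument "plan" is a list of rows, each an object of numbers: "x", "y", "z": the shift along the tool's x, y, z in m; "yaw": the turn about the tool's z in rad; "fingers": the closure, from 0 (fully open) to 1 (shut). In form: [{"x": .., "y": .., "z": .., "yaw": .., "fingers": ..}, ...]. A call has 1 to 5 rows; each row is the pose to reach, as a shift and turn from the pose commanded when the call began, along the tool's axes at that moment; what a row does not reach only later rows make up. A row lasts 1/10 s, in which the tool goes at most 50 mm and 8.59 degrees, less where a joint would pass 70% of its speed; a pose out of reach is approached as far as the arm can. A call with a gripper value outside its range is refused whole. The fingers move at their own pace and stop on an object; "force" is the grip in N (left out, the last holds). Time passes only in rows, so rows that repeat a pose let the fingers close. It gives the time, the measured TCP pose, the force, the opening and the grip force at its end, in the units of the state.
- ctrl.get_state(): the state, without advancing time (a new reading comes with each control period).
- ctrl.read_camera(name): name is "scene" or "top"; returns the picture (480x640x3 uint8, red, green, blue); there is no depth.
- ctrl.camera_model(name): a dict with "intrinsics" (3x3 intrinsics, pixels), "cam_to_world" (4x4, takes a point from camera to world coordinates). Camera axes: x right, y up, looking along -z (the intrinsics and any distortion apply to the point x, -y, -z); pixel columns grow to the right and rows downward; lengths in m; the calibration is good to about 2 mm. A picture is of the moment at which its call begins. camera_model takes no time and is no camera call.
- ctrl.sign_off(): hands the job in; it is judged then, once.
The state is a dict: "time": time; "qpos": joint angles; "dq": joint speeds; "joint_efforts": joint torques, N m; "eef_pos": TCP position; "tcp_rot": TCP orientation; "contact_force": force on the tool from outside, world axes, zero at the start; "wrist_torque": the same for the moment, N m; "opening": opening from 0.0 (shut) to 1.0 (fully open); "finger_force": force on a finger pad.
Only numpy, scipy, OpenCV 4.12 (cv2) and the standard library are available. Lean on these libraries where they do the work, as an engineer would, in place of code of your own. Each camera call takes 0.05 s, during which the arm holds its last target. There are 200 camera calls.

## Working session

There is one attempt and no reset: what is moved stays moved. The work goes in short steps, Python scripts to look and compute and a tool call to move; the robot and the scene stay as the last step left them, time stands still between calls to the robot, and variables do not carry over. Pictures are saved under pics/ and viewed, at most 10 in all, crops included, and the job is handed in when it is done.

Besides the shell and the picture viewer there is one more tool, called after "Call:" as a command line: name --argument value ..., lists and objects as JSON in quotes. move_arm: Moves the arm, as the interface text tells. Its arguments: {"type":"object","properties":{"plan":{"type":"array"},"force":{"type":"number"}},"required":["plan"]}

```bash
ls; mkdir -p pics
python3 - <<'E'
from plant import ctrl
import cv2
for n in("scene","top"):
    cv2.imwrite(f"pics/{n}0.png",ctrl.read_camera(n)[:,:,::-1]); m=ctrl.camera_model(n); print(m)
s=ctrl.get_state();print(s)
E
```

```text
pics
{'intrinsics': array([[435.20349981,   0.        , 323.50778338],
       [  0.        , 435.20349981, 238.37405072],
       [  0.        ,   0.        ,   1.        ]]), 'cam_to_world': array([[-0.35376273, -0.77600393,  0.52217796,  1.16489234],
       [ 0.93519084, -0.28364691,  0.21204369,  0.15833855],
       [-0.01643257,  0.5633492 ,  0.82605548,  1.12639188],
       [ 0.        ,  0.        ,  0.        ,  1.        ]])}
{'intrinsics': array([[520.28900357,   0.        , 321.7691884 ],
       [  0.        , 520.28900357, 246.794448  ],
       [  0.        ,   0.        ,   1.        ]]), 'cam_to_world': array([[ 0.15164709,  0.96719444, -0.20380893,  0.25689627],
       [-0.9884258 ,  0.14926192, -0.02711661, -0.13312819],
       [ 0.00419388,  0.20556216,  0.97863507,  1.36408241],
       [ 0.        ,  0.        ,  0.        ,  1.        ]])}
{'time': 0.1, 'qpos': array([-1.38805923e+00,  2.87133159e-01,  1.57802989e+00,  3.91938357e-06,
        1.27859743e+00, -1.50024423e-01]), 'dq': array([-6.01706915e-05,  1.35156333e-04, -2.62388464e-03,  1.25265268e-03,
       -4.64969126e-05,  7.69630961e-04]), 'joint_efforts': array([ 3.04986188e-04, -4.07298911e+01, -2.93698257e+01, -1.55213052e-04,
        3.44088563e-03, -5.49170949e-07]), 'eef_pos': array([ 0.22038301, -0.63730704,  0.19664857]), 'tcp_rot': array([ 9.86190136e-01,  1.65613527e-01, -1.58522876e-05, -1.08379819e-03]), 'contact_force': array([-0.42468582,  1.25373203,  0.36278674]), 'wrist_torque': array([ 0.02274016,  0.0231431 , -0.00862574]), 'finger_force': 0.0, 'opening': 0.9973949323572868}
```

View pics/scene0.png

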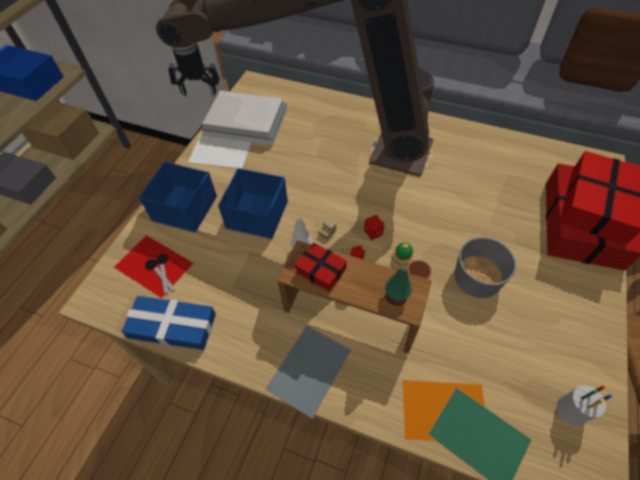

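View pics/top0.png

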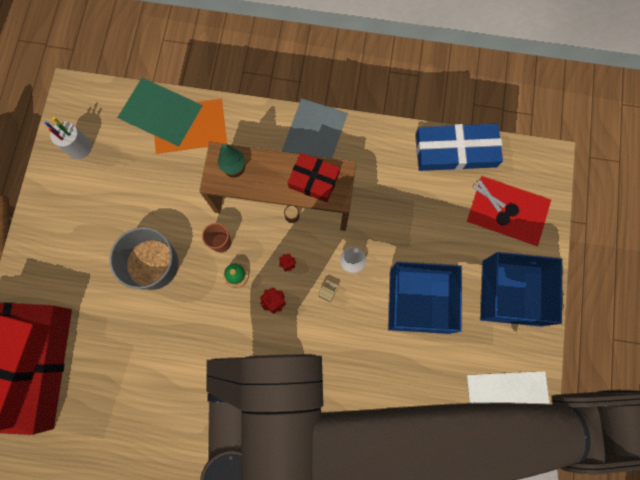

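The stub is under the riser's front edge at top (291,213). The small paper ball is at (287,262) and its look-alike at (273,300). The offcut is at (328,289), the white tree at (354,258), the bauble at (234,273), the cup at (216,237) and the pot at (142,259). The near bin is at (425,297). I'll enlarge the middle next.

```bash
cat > h.py <<'E'
import numpy as np,cv2
from plant import ctrl
from scipy.spatial.transform import Rotation as R
def px2w(n,u,v,z):
    m=ctrl.camera_model(n);T=m["cam_to_world"];K=m["intrinsics"]
    d=np.linalg.inv(K)@[u,v,1];d=T[:3,:3]@(d*[1,-1,-1]);o=T[:3,3]
    return o+d*(z-o[2])/d[2]
def w2px(n,p):
    m=ctrl.camera_model(n);T=m["cam_to_world"];K=m["intrinsics"]
    c=T[:3,:3].T@(np.array(p)-T[:3,3]);c=K@(c*[1,-1,-1]);return c[:2]/c[2]
E
python3 - <<'E'
import cv2
t=cv2.imread("pics/top0.png")[140:320,195:365]
s=cv2.imread("pics/scene0.png")[200:350,270:450]
cv2.imwrite("pics/t1.png",cv2.resize(t[:150],(680,600),interpolation=cv2.INTER_CUBIC))
cv2.imwrite("pics/t1.png",cv2.resize(t[45:],None,fx=4.4,fy=4.4,interpolation=cv2.INTER_CUBIC))
cv2.imwrite("pics/s1.png",cv2.resize(s,None,fx=4,fy=4,interpolation=cv2.INTER_CUBIC))
E
```

```text
(no output)
```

View pics/t1.png

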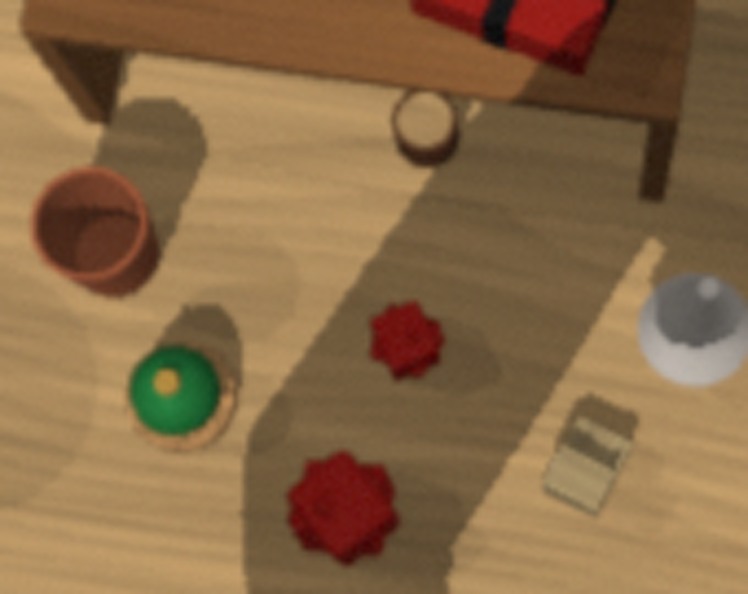

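View pics/s1.png

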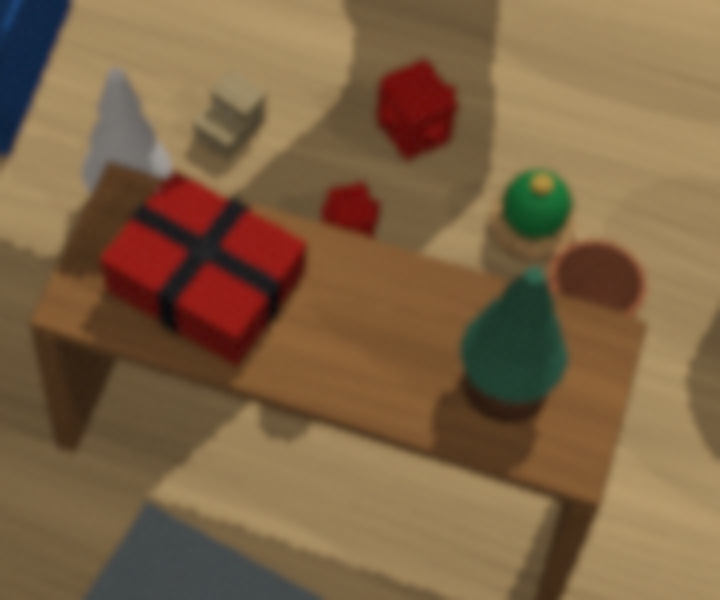

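Crop t1 gives these pixels: stub top centre (427,121), small ball (407,341), bauble (175,391) with its cap at (167,382), and the offcut's high top around (586,477) with its low end towards the riser. Next I'll convert these to positions.

Run:
```python
from h import *
np.set_printoptions(precision=4,suppress=True)
c=lambda x,y:((x+.5)/4.4-.5+195,(y+.5)/4.4-.5+185)
for n,x,y,z in [("stubtop",427,121,.04),("ball",407,341,.022),("bauble",175,391,.031),("cap",167,382,.061),("cup rim",91,225,.085),("tree tip",708,288,.16),
 ("offc hi a",567,441,.042),("hi b",625,460,.042),("hi c",597,513,.042),("hi d",545,490,.042),("lo e",587,395,.024),("lo f",637,412,.024),("bigball",342,508,.03)]:
    print(n,px2w("top",*c(x,y),z))
for n,u,v,z in [("riserFL",201,192,.184),("FR",351,209,.184),("BL",208,143,.184),("BR",356,160,.184),("bin",390,263,.12),("bin",462,264,.12),("bin",389,331,.12),("bin",461,333,.12),("pot rim L",110,258,.1),("R",176,258,.1),("T",142,227,.1),("B",142,291,.1)]:
    print(n,px2w("top",u,v,z))
for n,x,y,z in [("scene bauble",537,204,.031),("cap",543,183,.061),("riser FR",646,322,.184),("FL",108,163,.184),("BL",33,322,.184),("BR",598,500,.184)]:
    print(n,px2w("scene",(x+.5)/4-.5+270,(y+.5)/4-.5+200,z))
```

```text
stubtop [ 0.6129 -0.0038  0.04  ]
ball [ 0.482  -0.0125  0.022 ]
bauble [0.4303 0.1166 0.031 ]
cap [0.4308 0.1165 0.061 ]
cup rim [0.5105 0.1719 0.085 ]
tree tip [ 0.512  -0.1798  0.16  ]
offc hi a [ 0.4346 -0.1159  0.042 ]
hi b [ 0.4288 -0.1508  0.042 ]
hi c [ 0.3959 -0.1393  0.042 ]
hi d [ 0.4045 -0.1076  0.042 ]
lo e [ 0.4659 -0.1232  0.024 ]
lo f [ 0.4604 -0.1539  0.024 ]
bigball [0.3774 0.0079 0.03  ]
riserFL [0.5901 0.2023 0.184 ]
FR [ 0.603  -0.1547  0.184 ]
BL [0.7141 0.2102 0.184 ]
BR [ 0.7258 -0.1494  0.184 ]
bin [ 0.5015 -0.2685  0.12  ]
bin [ 0.5257 -0.4418  0.12  ]
bin [ 0.3392 -0.2866  0.12  ]
bin [ 0.3604 -0.4555  0.12  ]
pot rim L [0.4125 0.414  0.1   ]
R [0.4373 0.2532 0.1   ]
T [0.5016 0.3535 0.1   ]
B [0.3446 0.3179 0.1   ]
scene bauble [0.4316 0.1177 0.031 ]
cap [0.4325 0.1182 0.061 ]
riser FR [0.5944 0.2078 0.184 ]
FL [ 0.5993 -0.1474  0.184 ]
BL [ 0.7243 -0.1452  0.184 ]
BR [0.7183 0.208  0.184 ]
```

Call:
move_arm --plan '[{"x": 0, "y": 0.05, "z": -0.02, "yaw": 0, "fingers": 0}, {"x": 0, "y": 0.1, "z": -0.05, "yaw": 0, "fingers": 0}, {"x": 0, "y": 0.15, "z": -0.05, "yaw": 0, "fingers": 0}, {"x": 0, "y": 0.2, "z": -0.05, "yaw": 0, "fingers": 0}, {"x": 0, "y": 0.25, "z": -0.05, "yaw": 0, "fingers": 0}]'

```text
time: 0.6
eef_pos: [0.298, -0.8622, 0.2483]
tcp_rot: [0.986, 0.166, 0.0, 0.0]
contact_force: [0.5, -1.4, 1.2]
opening: 0.999
finger_force: 0.0
```

Call:
move_arm --plan '[{"x": 0, "y": 0.05, "z": 0, "yaw": 0, "fingers": 0}, {"x": 0, "y": 0.1, "z": 0, "yaw": 0, "fingers": 0}, {"x": 0, "y": 0.1, "z": 0, "yaw": 0, "fingers": 0}]'

```text
time: 0.9
eef_pos: [0.3198, -0.9257, 0.2258]
tcp_rot: [0.986, 0.166, 0.001, 0.004]
contact_force: [0.4, 0.2, 0.8]
opening: 0.999
finger_force: 0.0
```

Run:
```python
from h import *
import cv2
c=lambda f,r0,r1,c0,c1:cv2.resize(cv2.imread(f)[r0:r1,c0:c1],(400,480),interpolation=cv2.INTER_CUBIC)
cv2.imwrite("pics/off.png",np.hstack([c("pics/top0.png",271,307,312,342),c("pics/scene0.png",212,248,312,342)]))
```

```text
(no output)
```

View pics/off.png

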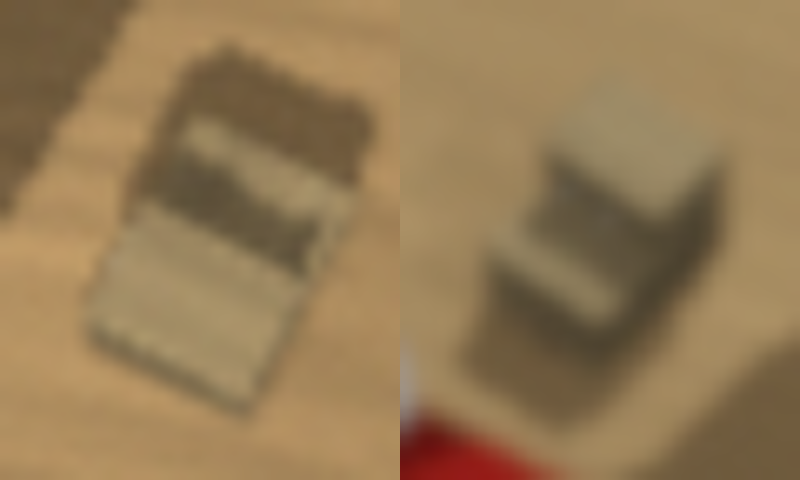

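The offcut's high top has corners at (145,205), (300,275), (245,400) and (90,320) in the left panel. The low top's far edge runs from (195,125) to (355,190).

Call:
move_arm --plan '[{"x": 0, "y": 0.05, "z": 0, "yaw": 0, "fingers": 0}, {"x": 0, "y": 0.1, "z": 0, "yaw": 0, "fingers": 0}, {"x": 0, "y": 0.15, "z": 0, "yaw": 0, "fingers": 0}, {"x": 0, "y": 0.2, "z": 0, "yaw": 0, "fingers": 0}, {"x": 0, "y": 0.25, "z": 0, "yaw": 0, "fingers": 0}]'

```text
time: 1.4
eef_pos: [0.326, -0.9431, 0.2076]
tcp_rot: [0.986, 0.166, 0.004, 0.027]
contact_force: [0.2, -0.3, -0.0]
opening: 0.999
finger_force: 0.0
```

Run:
```python
from h import *
np.set_printoptions(precision=4,suppress=True)
c=lambda x,y:((x+.5)/13.333-.5+312,(y+.5)/13.333-.5+271)
for x,y,z in [(145,205,.042),(300,275,.042),(245,400,.042),(90,320,.042),(195,125,.024),(355,190,.024)]: print(px2w("top",*c(x,y),z))
s=ctrl.get_state();print(s["qpos"],s["eef_pos"],s["tcp_rot"])
```

```text
[ 0.4315 -0.1136  0.042 ]
[ 0.4227 -0.145   0.042 ]
[ 0.3974 -0.1381  0.042 ]
[ 0.408  -0.1066  0.042 ]
[ 0.4508 -0.1206  0.024 ]
[ 0.443  -0.1533  0.024 ]
[-1.3409  1.1817  0.2104  0.0055  1.6941 -0.1021] [ 0.326  -0.9431  0.2076] [0.9858 0.1656 0.0045 0.0275]
```

Call:
move_arm --plan '[{"x": 0, "y": -0.05, "z": 0, "yaw": 0, "fingers": 0}, {"x": 0, "y": -0.1, "z": 0, "yaw": 0, "fingers": 0}, {"x": 0, "y": -0.1, "z": 0, "yaw": 0, "fingers": 0}]'

```text
time: 1.7
eef_pos: [0.2943, -0.8529, 0.2003]
tcp_rot: [0.986, 0.165, 0.004, 0.027]
contact_force: [0.6, -0.8, 1.5]
opening: 0.999
finger_force: 0.0
```

Run:
```python
from h import *
np.set_printoptions(precision=4,suppress=True)
s=ctrl.get_state();print(s["qpos"],s["eef_pos"],s["tcp_rot"])
```

```text
[-1.3525  0.7835  0.8767  0.0061  1.427  -0.115 ] [ 0.2943 -0.8529  0.2003] [0.9858 0.1655 0.0044 0.027 ]
```

```bash
cat >> h.py <<'E'
import json
def plan(wps,step=.045,ystep=.12,per=5):
    """wps: [x,y,z,az(closing axis deg) or None,fingers]; prints calls in tool axes"""
    s=ctrl.get_state();p=s["eef_pos"].copy();r=R.from_quat(s["tcp_rot"]);rows=[]
    for *t,az,f in wps:
        t=np.array(t);yw=0
        if az is not None:
            y=r.as_matrix()[:,1];yw=-(np.radians(az)-np.arctan2(y[1],y[0]));yw=(yw+np.pi/2)%np.pi-np.pi/2
        n=max(1,int(np.ceil(max(np.linalg.norm(t-p)/step,abs(yw)/ystep))))
        for i in range(1,n+1): rows.append((p+(t-p)*i/n,r*R.from_rotvec([0,0,yw*i/n]),f))
        p=t;r=rows[-1][1]
    print("q",s["qpos"].round(2),"p",s["eef_pos"].round(4),"f",s["contact_force"].round(1))
    p=s["eef_pos"];r=R.from_quat(s["tcp_rot"])
    for k in range(0,len(rows),per):
        out=[]
        for t,rr,f in rows[k:k+per]:
            d=r.inv().apply(t-p);out.append(dict(x=round(d[0],3),y=round(d[1],3),z=round(d[2],3),yaw=round((r.inv()*rr).as_rotvec()[2],2),fingers=f))
        print(json.dumps(out));p,r=rows[min(k+per,len(rows))-1][:2]
E
python3 - <<'E'
from h import *
plan([(.40,-.25,.2,74.8,0),(.419,-.128,.2,74.8,0)],step=.049)
E
```

```text
q [-1.35  0.78  0.88  0.01  1.43 -0.11] p [ 0.2943 -0.8529  0.2003] f [ 0.6 -0.8  1.5]
[{"x": 0.023, "y": -0.041, "z": -0.002, "yaw": 0.05, "fingers": 0}, {"x": 0.046, "y": -0.082, "z": -0.004, "yaw": 0.09, "fingers": 0}, {"x": 0.068, "y": -0.123, "z": -0.007, "yaw": 0.14, "fingers": 0}, {"x": 0.091, "y": -0.164, "z": -0.009, "yaw": 0.18, "fingers": 0}, {"x": 0.114, "y": -0.206, "z": -0.011, "yaw": 0.23, "fingers": 0}]
[{"x": 0.013, "y": -0.045, "z": -0.002, "yaw": 0.05, "fingers": 0}, {"x": 0.026, "y": -0.09, "z": -0.004, "yaw": 0.09, "fingers": 0}, {"x": 0.039, "y": -0.136, "z": -0.007, "yaw": 0.14, "fingers": 0}, {"x": 0.051, "y": -0.181, "z": -0.009, "yaw": 0.18, "fingers": 0}, {"x": 0.064, "y": -0.226, "z": -0.011, "yaw": 0.23, "fingers": 0}]
[{"x": 0.002, "y": -0.047, "z": -0.002, "yaw": 0.05, "fingers": 0}, {"x": 0.004, "y": -0.094, "z": -0.004, "yaw": 0.09, "fingers": 0}, {"x": 0.007, "y": -0.141, "z": -0.007, "yaw": 0.14, "fingers": 0}, {"x": 0.008, "y": -0.182, "z": -0.009, "yaw": 0.14, "fingers": 0}, {"x": 0.009, "y": -0.223, "z": -0.011, "yaw": 0.14, "fingers": 0}]
[{"x": -0.005, "y": -0.041, "z": -0.002, "yaw": -0.0, "fingers": 0}]
```

Call:
move_arm --plan '[{"x": 0.02, "y": -0.04, "z": 0, "yaw": 0.05, "fingers": 0}, {"x": 0.05, "y": -0.08, "z": 0, "yaw": 0.1, "fingers": 0}, {"x": 0.07, "y": -0.12, "z": 0, "yaw": 0.14, "fingers": 0}, {"x": 0.09, "y": -0.16, "z": -0.01, "yaw": 0.18, "fingers": 0}, {"x": 0.115, "y": -0.205, "z": -0.01, "yaw": 0.23, "fingers": 0}]'

```text
time: 2.2
eef_pos: [0.3363, -0.6226, 0.203]
tcp_rot: [0.998, 0.05, 0.008, 0.028]
contact_force: [0.9, -0.2, 0.7]
opening: 1.002
finger_force: 0.0
```

Call:
move_arm --plan '[{"x": 0.013, "y": -0.045, "z": 0, "yaw": 0.05, "fingers": 0}, {"x": 0.026, "y": -0.09, "z": 0, "yaw": 0.1, "fingers": 0}, {"x": 0.04, "y": -0.135, "z": 0, "yaw": 0.14, "fingers": 0}, {"x": 0.05, "y": -0.18, "z": -0.01, "yaw": 0.18, "fingers": 0}, {"x": 0.065, "y": -0.225, "z": -0.01, "yaw": 0.23, "fingers": 0}]'

```text
time: 2.7
eef_pos: [0.378, -0.3916, 0.2016]
tcp_rot: [0.997, -0.065, 0.012, 0.026]
contact_force: [1.6, 0.1, -0.6]
opening: 0.998
finger_force: 0.0
```

Call:
move_arm --plan '[{"x": 0, "y": -0.045, "z": 0, "yaw": 0.05, "fingers": 0}, {"x": 0, "y": -0.09, "z": 0, "yaw": 0.1, "fingers": 0}, {"x": 0.005, "y": -0.14, "z": 0, "yaw": 0.14, "fingers": 0}, {"x": 0.01, "y": -0.18, "z": -0.01, "yaw": 0.14, "fingers": 0}, {"x": 0.01, "y": -0.22, "z": -0.01, "yaw": 0.14, "fingers": 0}]'

```text
time: 3.2
eef_pos: [0.4164, -0.1742, 0.2014]
tcp_rot: [0.991, -0.133, 0.014, 0.025]
contact_force: [0.6, -0.1, 0.0]
opening: 1.004
finger_force: 0.0
```

Run:
```python
from h import *
plan([(.419,-.128,.2,74.8,0),(.419,-.128,.004,74.8,0)],step=.045)
```

```text
q [-0.6  -0.26  2.12 -0.03  1.23  1.25] p [ 0.4164 -0.1742  0.2014] f [ 0.6 -0.1  0. ]
[{"x": -0.005, "y": -0.023, "z": -0.001, "yaw": -0.0, "fingers": 0}, {"x": -0.01, "y": -0.045, "z": -0.001, "yaw": -0.0, "fingers": 0}, {"x": -0.011, "y": -0.047, "z": 0.038, "yaw": -0.0, "fingers": 0}, {"x": -0.012, "y": -0.049, "z": 0.077, "yaw": -0.0, "fingers": 0}, {"x": -0.014, "y": -0.051, "z": 0.116, "yaw": -0.0, "fingers": 0}]
[{"x": -0.001, "y": -0.002, "z": 0.039, "yaw": 0.0, "fingers": 0}, {"x": -0.003, "y": -0.004, "z": 0.078, "yaw": 0.0, "fingers": 0}]
```

Call:
move_arm --plan '[{"x": -0.01, "y": -0.045, "z": 0, "yaw": 0, "fingers": 0}, {"x": -0.01, "y": -0.045, "z": 0.035, "yaw": 0, "fingers": 0}, {"x": -0.012, "y": -0.049, "z": 0.075, "yaw": 0, "fingers": 0}, {"x": -0.014, "y": -0.051, "z": 0.116, "yaw": 0, "fingers": 0}, {"x": -0.014, "y": -0.051, "z": 0.116, "yaw": 0, "fingers": 0}]'

```text
time: 3.7
eef_pos: [0.4131, -0.1259, 0.0757]
tcp_rot: [0.991, -0.133, 0.007, 0.022]
contact_force: [-1.3, 0.3, 0.3]
opening: 0.999
finger_force: 0.0
```

Run:
```python
from h import *
plan([(.419,-.128,.004,74.8,0)],step=.045)
cv2.imwrite("pics/a1.png",cv2.resize(ctrl.read_camera("scene")[130:330,250:490,::-1],None,fx=2.5,fy=2.5,interpolation=cv2.INTER_CUBIC))
```

```text
q [-0.51 -0.14  2.27 -0.04  0.98  1.35] p [ 0.4131 -0.1259  0.0757] f [-1.3  0.3  0.3]
[{"x": 0.002, "y": -0.001, "z": 0.036, "yaw": -0.0, "fingers": 0}, {"x": 0.005, "y": -0.002, "z": 0.072, "yaw": -0.0, "fingers": 0}]
```

View pics/a1.png

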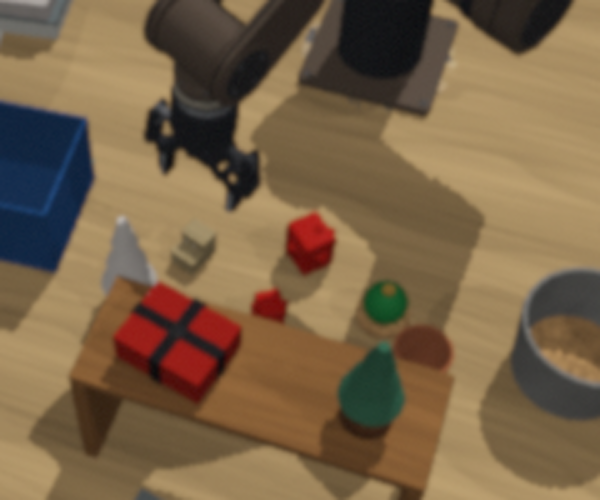

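The gripper is above the offcut with fingers at about (165,150) and (240,185), and the offcut is at (192,248). Nothing has been disturbed.

Run:
```python
from h import *
f=lambda p:(w2px("scene",p)-[250,130])*2.5
print(f([.413,-.126,.089]),f([.4247,-.13,.042]), f([.4247,-.13,.02]))
```

```text
[197.9962656  204.72607219] [191.88464651 234.25793743] [192.06521    244.65089016]
```

Call:
move_arm --plan '[{"x": 0.003, "y": -0.001, "z": 0.035, "yaw": 0, "fingers": 0}, {"x": 0.005, "y": -0.002, "z": 0.05, "yaw": 0, "fingers": 0}, {"x": 0.006, "y": -0.002, "z": 0.06, "yaw": 0, "fingers": 0}]'

```text
time: 4.05
eef_pos: [0.4266, -0.1323, 0.0224]
tcp_rot: [0.991, -0.133, 0.014, 0.024]
contact_force: [0.5, 0.4, 0.2]
opening: 0.997
finger_force: 0.0
```

Call:
move_arm --plan '[{"x": -0.004, "y": 0, "z": 0.012, "yaw": 0, "fingers": 0}, {"x": -0.004, "y": 0, "z": 0.017, "yaw": 0, "fingers": 0}, {"x": -0.004, "y": 0, "z": 0.017, "yaw": 0, "fingers": 0}]'

```text
time: 4.35
eef_pos: [0.4211, -0.1311, 0.0035]
tcp_rot: [0.991, -0.133, 0.012, 0.024]
contact_force: [0.3, 0.9, -0.0]
opening: 1.003
finger_force: 0.0
```

Call:
move_arm --plan '[{"x": 0, "y": 0, "z": 0, "yaw": 0, "fingers": 0.5}, {"x": 0, "y": 0, "z": 0, "yaw": 0, "fingers": 1}, {"x": 0, "y": 0, "z": 0, "yaw": 0, "fingers": 1}, {"x": 0, "y": 0, "z": 0, "yaw": 0, "fingers": 1}, {"x": 0, "y": 0, "z": 0, "yaw": 0, "fingers": 1}]' --force 40

```text
time: 4.85
eef_pos: [0.4217, -0.1311, 0.0042]
tcp_rot: [0.991, -0.133, 0.012, 0.024]
contact_force: [-1.0, 2.2, 4.9]
opening: 0.4
finger_force: 39.4
```

Run:
```python
from h import *
plan([(.421,-.131,.19,None,1),(.432,-.345,.19,90,1),(.432,-.345,.075,90,1)],step=.048)
```

```text
q [-0.51  0.02  2.28 -0.05  0.8   1.36] p [ 0.4217 -0.1311  0.0042] f [-1.   2.2  4.9]
[{"x": 0.001, "y": 0.002, "z": -0.046, "yaw": 0.0, "fingers": 1}, {"x": 0.002, "y": 0.004, "z": -0.093, "yaw": 0.0, "fingers": 1}, {"x": 0.004, "y": 0.006, "z": -0.139, "yaw": 0.0, "fingers": 1}, {"x": 0.005, "y": 0.008, "z": -0.186, "yaw": 0.0, "fingers": 1}, {"x": 0.018, "y": 0.049, "z": -0.183, "yaw": -0.05, "fingers": 1}]
[{"x": 0.011, "y": 0.041, "z": 0.002, "yaw": -0.05, "fingers": 1}, {"x": 0.022, "y": 0.083, "z": 0.004, "yaw": -0.11, "fingers": 1}, {"x": 0.034, "y": 0.124, "z": 0.007, "yaw": -0.16, "fingers": 1}, {"x": 0.045, "y": 0.165, "z": 0.009, "yaw": -0.21, "fingers": 1}, {"x": 0.044, "y": 0.163, "z": 0.047, "yaw": -0.21, "fingers": 1}]
[{"x": -0.001, "y": -0.002, "z": 0.038, "yaw": 0.0, "fingers": 1}, {"x": -0.001, "y": -0.004, "z": 0.077, "yaw": 0.0, "fingers": 1}]
```

Call:
move_arm --plan '[{"x": 0, "y": 0.002, "z": -0.045, "yaw": 0, "fingers": 1}, {"x": 0.002, "y": 0.004, "z": -0.093, "yaw": 0, "fingers": 1}, {"x": 0.004, "y": 0.006, "z": -0.14, "yaw": 0, "fingers": 1}, {"x": 0.005, "y": 0.008, "z": -0.186, "yaw": 0, "fingers": 1}, {"x": 0.018, "y": 0.05, "z": -0.185, "yaw": -0.05, "fingers": 1}]'

```text
time: 5.35
eef_pos: [0.4262, -0.1744, 0.1991]
tcp_rot: [0.994, -0.105, 0.018, 0.027]
contact_force: [1.6, -1.2, 0.5]
opening: 0.401
finger_force: 39.8
```

Call:
move_arm --plan '[{"x": 0.01, "y": 0.04, "z": 0, "yaw": -0.05, "fingers": 1}, {"x": 0.022, "y": 0.083, "z": 0.004, "yaw": -0.1, "fingers": 1}, {"x": 0.034, "y": 0.124, "z": 0.007, "yaw": -0.16, "fingers": 1}, {"x": 0.045, "y": 0.165, "z": 0.009, "yaw": -0.21, "fingers": 1}, {"x": 0.045, "y": 0.165, "z": 0.009, "yaw": -0.21, "fingers": 1}]'

```text
time: 5.85
eef_pos: [0.4301, -0.35, 0.1901]
tcp_rot: [1.0, -0.005, 0.009, 0.026]
contact_force: [0.3, -0.0, -0.4]
opening: 0.397
finger_force: 39.8
```

Call:
move_arm --plan '[{"x": 0, "y": -0.002, "z": 0.04, "yaw": 0, "fingers": 1}, {"x": 0, "y": -0.004, "z": 0.08, "yaw": 0, "fingers": 1}, {"x": 0, "y": -0.005, "z": 0.115, "yaw": 0, "fingers": 1}, {"x": 0, "y": -0.005, "z": 0.115, "yaw": 0, "fingers": 0}, {"x": 0, "y": -0.005, "z": 0.115, "yaw": 0, "fingers": 0}]'

```text
time: 6.35
eef_pos: [0.4326, -0.3457, 0.0756]
tcp_rot: [1.0, -0.003, 0.008, 0.025]
contact_force: [0.6, -1.2, 0.9]
opening: 0.727
finger_force: 0.0
```

Call:
move_arm --plan '[{"x": 0, "y": 0, "z": 0, "yaw": 0, "fingers": 0}, {"x": 0, "y": 0, "z": 0, "yaw": 0, "fingers": 0}, {"x": 0, "y": 0, "z": -0.045, "yaw": 0, "fingers": 0}, {"x": 0, "y": 0, "z": -0.09, "yaw": 0, "fingers": 0}, {"x": 0, "y": 0, "z": -0.125, "yaw": 0, "fingers": 0}]'

```text
time: 6.85
eef_pos: [0.4314, -0.341, 0.2054]
tcp_rot: [1.0, -0.004, 0.011, 0.027]
contact_force: [0.7, -0.5, 0.1]
opening: 1.002
finger_force: 0.0
```

Run:
```python
from h import *
cv2.imwrite("pics/b1.png",ctrl.read_camera("top")[:,:,::-1])
plan([(.482,-.0125,.2,90,0),(.482,-.0125,.005,90,0)],step=.048)
```

```text
q [-0.84 -0.03  1.9  -0.02  1.21  0.74] p [ 0.4338 -0.3433  0.2125] f [ 2.7 -0.5  3.9]
[{"x": 0.007, "y": -0.047, "z": -0.001, "yaw": -0.0, "fingers": 0}, {"x": 0.013, "y": -0.095, "z": -0.002, "yaw": -0.0, "fingers": 0}, {"x": 0.02, "y": -0.142, "z": -0.003, "yaw": -0.0, "fingers": 0}, {"x": 0.026, "y": -0.189, "z": -0.004, "yaw": -0.0, "fingers": 0}, {"x": 0.033, "y": -0.237, "z": -0.005, "yaw": -0.01, "fingers": 0}]
[{"x": 0.007, "y": -0.047, "z": -0.001, "yaw": -0.0, "fingers": 0}, {"x": 0.014, "y": -0.095, "z": -0.002, "yaw": -0.0, "fingers": 0}, {"x": 0.012, "y": -0.097, "z": 0.037, "yaw": -0.0, "fingers": 0}, {"x": 0.011, "y": -0.099, "z": 0.076, "yaw": -0.0, "fingers": 0}, {"x": 0.01, "y": -0.102, "z": 0.115, "yaw": -0.0, "fingers": 0}]
[{"x": -0.001, "y": -0.002, "z": 0.039, "yaw": 0.0, "fingers": 0}, {"x": -0.002, "y": -0.005, "z": 0.078, "yaw": 0.0, "fingers": 0}]
```

Call:
move_arm --plan '[{"x": 0.007, "y": -0.047, "z": 0, "yaw": 0, "fingers": 0}, {"x": 0.013, "y": -0.095, "z": 0, "yaw": 0, "fingers": 0}, {"x": 0.02, "y": -0.142, "z": 0, "yaw": 0, "fingers": 0}, {"x": 0.026, "y": -0.19, "z": 0, "yaw": 0, "fingers": 0}, {"x": 0.033, "y": -0.237, "z": 0, "yaw": 0, "fingers": 0}]'

```text
time: 7.4
eef_pos: [0.4658, -0.1021, 0.1909]
tcp_rot: [1.0, -0.004, 0.011, 0.026]
contact_force: [0.7, 0.9, -0.7]
opening: 1.0
finger_force: 0.0
```

Call:
move_arm --plan '[{"x": 0.007, "y": -0.047, "z": 0, "yaw": 0, "fingers": 0}, {"x": 0.014, "y": -0.095, "z": 0, "yaw": 0, "fingers": 0}, {"x": 0.012, "y": -0.097, "z": 0.037, "yaw": 0, "fingers": 0}, {"x": 0.01, "y": -0.1, "z": 0.08, "yaw": 0, "fingers": 0}, {"x": 0.01, "y": -0.101, "z": 0.1, "yaw": 0, "fingers": 0}]'

```text
time: 7.9
eef_pos: [0.4762, -0.0066, 0.0823]
tcp_rot: [1.0, -0.003, 0.008, 0.025]
contact_force: [-0.3, -0.1, -0.5]
opening: 0.999
finger_force: 0.0
```

Run:
```python
from h import *
plan([(.482,-.0125,.005,90,0)],step=.035)
```

```text
q [-0.2  -0.03  2.16 -0.05  0.99  1.41] p [ 0.4762 -0.0066  0.0823] f [-0.3 -0.1 -0.5]
[{"x": 0.002, "y": 0.001, "z": 0.026, "yaw": -0.0, "fingers": 0}, {"x": 0.003, "y": 0.001, "z": 0.052, "yaw": -0.0, "fingers": 0}, {"x": 0.005, "y": 0.002, "z": 0.078, "yaw": -0.01, "fingers": 0}]
```

View pics/b1.png

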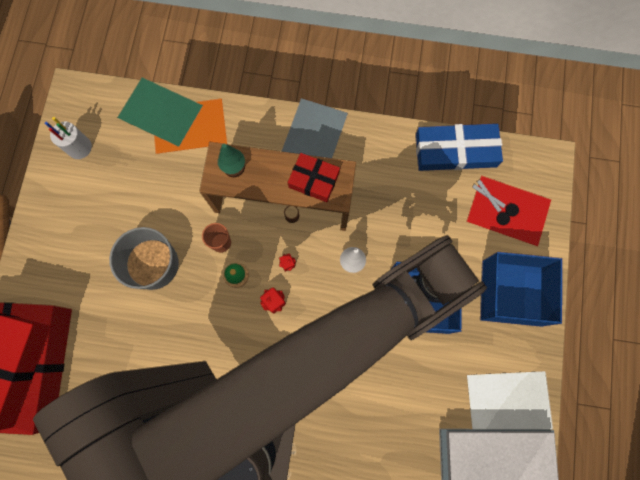

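The offcut is gone from (328,289) and everything else stands where it was. The arm hides the bin.

Call:
move_arm --plan '[{"x": 0.002, "y": 0.001, "z": 0.03, "yaw": 0, "fingers": 0}, {"x": 0.002, "y": 0.001, "z": 0.055, "yaw": 0, "fingers": 0}, {"x": 0.002, "y": 0.002, "z": 0.055, "yaw": 0, "fingers": 0}]'

```text
time: 8.2
eef_pos: [0.4784, -0.0122, 0.0273]
tcp_rot: [1.0, -0.004, 0.006, 0.024]
contact_force: [-0.1, -0.7, -0.0]
opening: 1.006
finger_force: 0.0
```

Run:
```python
from h import *
plan([(.482,-.0125,.004,90,0)],step=.035)
```

```text
q [-0.21  0.07  2.18 -0.06  0.88  1.4 ] p [ 0.4784 -0.0122  0.0273] f [-0.1 -0.7 -0. ]
[{"x": 0.003, "y": -0.001, "z": 0.023, "yaw": -0.01, "fingers": 0}]
```

Call:
move_arm --plan '[{"x": 0.003, "y": 0, "z": 0.015, "yaw": 0, "fingers": 0}, {"x": 0.003, "y": 0, "z": 0.022, "yaw": 0, "fingers": 0}, {"x": 0.003, "y": 0, "z": 0.022, "yaw": 0, "fingers": 0.5}, {"x": 0.003, "y": 0, "z": 0.022, "yaw": 0, "fingers": 1}, {"x": 0.003, "y": 0, "z": 0.022, "yaw": 0, "fingers": 1}]'

```text
time: 8.7
eef_pos: [0.4849, -0.0139, 0.0089]
tcp_rot: [1.0, -0.004, 0.01, 0.025]
contact_force: [0.2, 0.5, -0.9]
opening: 0.517
finger_force: 0.0
```

Call:
move_arm --plan '[{"x": 0, "y": 0, "z": 0, "yaw": 0, "fingers": 1}, {"x": 0, "y": 0, "z": 0, "yaw": 0, "fingers": 1}, {"x": 0, "y": 0, "z": -0.045, "yaw": 0, "fingers": 1}, {"x": 0, "y": 0, "z": -0.09, "yaw": 0, "fingers": 1}, {"x": 0, "y": 0, "z": -0.13, "yaw": 0, "fingers": 1}]'

```text
time: 9.2
eef_pos: [0.482, -0.0072, 0.1399]
tcp_rot: [1.0, -0.004, 0.009, 0.025]
contact_force: [0.8, 0.1, -0.4]
opening: -0.001
finger_force: 0.0
```

Run:
```python
from h import *
plan([(.46,-.0125,.2,None,1),(.432,-.375,.2,90,1),(.432,-.375,.075,90,1)],step=.048)
```

```text
q [-0.2  -0.1   2.11 -0.05  1.11  1.4 ] p [ 0.482  -0.0072  0.1399] f [ 0.8  0.1 -0.4]
[{"x": -0.01, "y": 0.004, "z": -0.03, "yaw": 0.0, "fingers": 1}, {"x": -0.021, "y": 0.008, "z": -0.06, "yaw": 0.0, "fingers": 1}, {"x": -0.024, "y": 0.054, "z": -0.058, "yaw": -0.0, "fingers": 1}, {"x": -0.027, "y": 0.099, "z": -0.056, "yaw": -0.0, "fingers": 1}, {"x": -0.03, "y": 0.144, "z": -0.053, "yaw": -0.0, "fingers": 1}]
[{"x": -0.003, "y": 0.045, "z": 0.002, "yaw": -0.0, "fingers": 1}, {"x": -0.007, "y": 0.091, "z": 0.004, "yaw": -0.0, "fingers": 1}, {"x": -0.01, "y": 0.136, "z": 0.007, "yaw": -0.0, "fingers": 1}, {"x": -0.013, "y": 0.181, "z": 0.009, "yaw": -0.0, "fingers": 1}, {"x": -0.017, "y": 0.226, "z": 0.011, "yaw": -0.0, "fingers": 1}]
[{"x": -0.001, "y": -0.002, "z": 0.042, "yaw": 0.0, "fingers": 1}, {"x": -0.002, "y": -0.004, "z": 0.083, "yaw": 0.0, "fingers": 1}, {"x": -0.002, "y": -0.006, "z": 0.125, "yaw": 0.0, "fingers": 1}]
```

The gripper shut on nothing, so I'll look again.

Run:
```python
from h import *
t=ctrl.read_camera("top")[:,:,::-1];s=ctrl.read_camera("scene")[:,:,::-1]
r=lambda i:cv2.resize(i,(400,440),interpolation=cv2.INTER_CUBIC)
cv2.imwrite("pics/c1.png",np.hstack([r(t[200:310,220:320]),r(s[200:310,310:410])]))
```

```text
(no output)
```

View pics/c1.png

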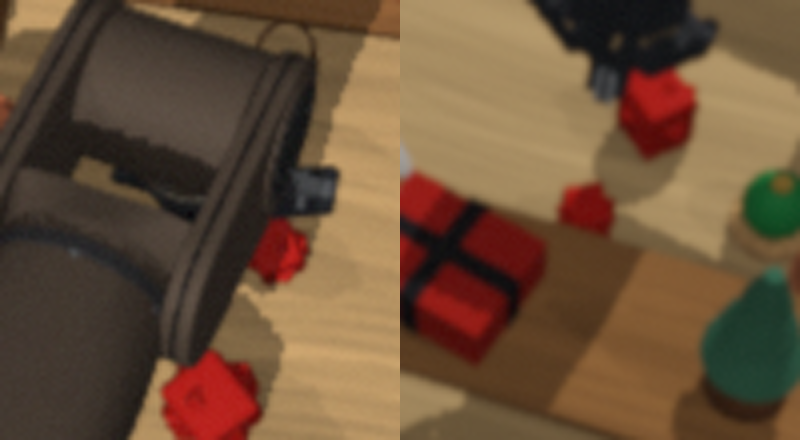

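The small ball still sits at top pixel (288.7,262.5) and scene pixel (357,253), so it has barely moved. I'll triangulate it properly.

Run:
```python
from h import *
np.set_printoptions(precision=4,suppress=True)
p=ctrl.get_state()["eef_pos"]
print("tcp",p,w2px("top",p),w2px("scene",p))
for z in(.022,.1,.14):print(z,px2w("top",288,262.3,z),px2w("scene",357.5,252.5,z))
for z in(.03,):print("big",px2w("top",273,300,z),px2w("scene",373.5,226,z))
s=ctrl.read_camera("scene").astype(int);t=ctrl.read_camera("top").astype(int)
for im,(r0,r1,c0,c1) in((s,(240,262,345,372)),(t,(248,278,275,305))):
    m=(im[...,0]>90)&(im[...,1]<50);ys,xs=np.where(m[r0:r1,c0:c1]);print(xs.min()+c0,xs.max()+c0,ys.min()+r0,ys.max()+r0,xs.mean()+c0,ys.mean()+r0)
```

```text
tcp [ 0.4866 -0.0079  0.1452] [282.4184 250.8773] [359.9865 230.8382]
0.022 [ 0.4819 -0.0148  0.022 ] [ 0.4797 -0.0112  0.022 ]
0.1 [ 0.4688 -0.0217  0.1   ] [0.5281 0.0008 0.1   ]
0.14 [ 0.4621 -0.0252  0.14  ] [0.5529 0.0069 0.14  ]
big [0.3779 0.0063 0.03  ] [0.3751 0.0062 0.03  ]
345 362 246 261 355.95 252.03333333333333
283 296 254 269 289.5833333333333 262.02564102564105
```

Run:
```python
from h import *
plan([(.481,-.014,.08,90,0),(.481,-.014,.025,90,0)],step=.045)
```

```text
q [-0.2  -0.1   2.11 -0.05  1.11  1.4 ] p [ 0.4826 -0.0073  0.139 ] f [ 0.1 -0.2 -0. ]
[{"x": -0.001, "y": 0.002, "z": 0.03, "yaw": -0.0, "fingers": 0}, {"x": -0.003, "y": 0.004, "z": 0.059, "yaw": -0.01, "fingers": 0}, {"x": -0.003, "y": 0.002, "z": 0.087, "yaw": -0.01, "fingers": 0}, {"x": -0.004, "y": 0.001, "z": 0.114, "yaw": -0.01, "fingers": 0}]
```

Call:
move_arm --plan '[{"x": 0, "y": 0, "z": 0, "yaw": 0, "fingers": 0}, {"x": 0, "y": 0, "z": 0, "yaw": 0, "fingers": 0}, {"x": -0.001, "y": 0.002, "z": 0.02, "yaw": 0, "fingers": 0}, {"x": -0.003, "y": 0.003, "z": 0.05, "yaw": 0, "fingers": 0}, {"x": -0.003, "y": 0.003, "z": 0.05, "yaw": 0, "fingers": 0}]'

```text
time: 9.9
eef_pos: [0.4751, -0.012, 0.0822]
tcp_rot: [1.0, -0.004, 0.003, 0.024]
contact_force: [-1.2, -0.3, -0.1]
opening: 0.846
finger_force: 0.0
```

Call:
move_arm --plan '[{"x": 0, "y": 0, "z": 0.03, "yaw": 0, "fingers": 0}, {"x": 0, "y": 0, "z": 0.06, "yaw": 0, "fingers": 0}, {"x": 0, "y": 0, "z": 0.06, "yaw": 0, "fingers": 0}, {"x": 0, "y": 0, "z": 0.06, "yaw": 0, "fingers": 0}]'

```text
time: 10.3
eef_pos: [0.4806, -0.0157, 0.028]
tcp_rot: [1.0, -0.004, 0.008, 0.025]
contact_force: [-0.3, -0.0, -0.3]
opening: 0.994
finger_force: 0.0
```

Run:
```python
from h import *
plan([(.481,-.014,.002,90,0)],step=.045)
```

```text
q [-0.22  0.07  2.17 -0.06  0.87  1.4 ] p [ 0.4806 -0.0157  0.028 ] f [-0.3 -0.  -0.3]
[{"x": -0.0, "y": -0.003, "z": 0.026, "yaw": -0.01, "fingers": 0}]
```

Call:
move_arm --plan '[{"x": 0, "y": -0.002, "z": 0.015, "yaw": 0, "fingers": 0}, {"x": 0, "y": -0.002, "z": 0.026, "yaw": 0, "fingers": 0}, {"x": 0, "y": -0.002, "z": 0.026, "yaw": 0, "fingers": 0}]'

```text
time: 10.6
eef_pos: [0.4809, -0.015, 0.0016]
tcp_rot: [1.0, -0.004, 0.008, 0.025]
contact_force: [0.2, 0.7, -0.3]
opening: 1.0
finger_force: 0.0
```

Call:
move_arm --plan '[{"x": 0, "y": 0, "z": 0, "yaw": 0, "fingers": 1}, {"x": 0, "y": 0, "z": 0, "yaw": 0, "fingers": 1}, {"x": 0, "y": 0, "z": 0, "yaw": 0, "fingers": 1}, {"x": 0, "y": 0, "z": 0, "yaw": 0, "fingers": 1}, {"x": 0, "y": 0, "z": 0, "yaw": 0, "fingers": 1}]' --force 40

```text
time: 11.1
eef_pos: [0.4823, -0.0153, 0.0034]
tcp_rot: [1.0, -0.004, 0.01, 0.025]
contact_force: [-1.9, -0.2, 6.4]
opening: 0.462
finger_force: 39.2
```

Call:
move_arm --plan '[{"x": 0, "y": 0, "z": -0.03, "yaw": 0, "fingers": 1}, {"x": 0, "y": 0, "z": -0.075, "yaw": 0, "fingers": 1}, {"x": 0, "y": 0, "z": -0.12, "yaw": 0, "fingers": 1}, {"x": 0, "y": 0.005, "z": -0.165, "yaw": 0, "fingers": 1}, {"x": -0.01, "y": 0.02, "z": -0.205, "yaw": 0, "fingers": 1}]'

```text
time: 11.6
eef_pos: [0.4681, -0.0242, 0.2102]
tcp_rot: [1.0, -0.003, 0.01, 0.025]
contact_force: [0.7, -0.2, 0.1]
opening: 0.458
finger_force: 39.9
```

Run:
```python
from h import *
plan([(.432,-.372,.2,90,1),(.432,-.372,.075,90,1)],step=.048)
```

```text
q [-0.24 -0.21  2.07 -0.05  1.25  1.35] p [ 0.4681 -0.0242  0.2102] f [ 0.7 -0.2  0.1]
[{"x": -0.004, "y": 0.043, "z": 0.003, "yaw": -0.0, "fingers": 1}, {"x": -0.009, "y": 0.087, "z": 0.007, "yaw": -0.0, "fingers": 1}, {"x": -0.013, "y": 0.13, "z": 0.01, "yaw": -0.0, "fingers": 1}, {"x": -0.017, "y": 0.174, "z": 0.014, "yaw": -0.0, "fingers": 1}, {"x": -0.022, "y": 0.217, "z": 0.017, "yaw": -0.0, "fingers": 1}]
[{"x": -0.004, "y": 0.043, "z": 0.003, "yaw": -0.0, "fingers": 1}, {"x": -0.009, "y": 0.087, "z": 0.007, "yaw": -0.0, "fingers": 1}, {"x": -0.013, "y": 0.13, "z": 0.01, "yaw": -0.0, "fingers": 1}, {"x": -0.014, "y": 0.128, "z": 0.052, "yaw": -0.0, "fingers": 1}, {"x": -0.015, "y": 0.126, "z": 0.093, "yaw": -0.0, "fingers": 1}]
[{"x": -0.001, "y": -0.002, "z": 0.042, "yaw": 0.0, "fingers": 1}]
```

Call:
move_arm --plan '[{"x": -0.008, "y": 0.043, "z": 0, "yaw": 0, "fingers": 1}, {"x": -0.014, "y": 0.087, "z": 0, "yaw": 0, "fingers": 1}, {"x": -0.018, "y": 0.13, "z": 0.005, "yaw": 0, "fingers": 1}, {"x": -0.022, "y": 0.175, "z": 0.01, "yaw": 0, "fingers": 1}, {"x": -0.022, "y": 0.217, "z": 0.01, "yaw": 0, "fingers": 1}]'

```text
time: 12.1
eef_pos: [0.4429, -0.2433, 0.2074]
tcp_rot: [1.0, -0.004, 0.009, 0.025]
contact_force: [-0.1, -0.5, -1.5]
opening: 0.462
finger_force: 40.0
```

Call:
move_arm --plan '[{"x": -0.004, "y": 0.043, "z": 0, "yaw": 0, "fingers": 1}, {"x": -0.009, "y": 0.087, "z": 0.005, "yaw": 0, "fingers": 1}, {"x": -0.013, "y": 0.13, "z": 0.01, "yaw": 0, "fingers": 1}, {"x": -0.013, "y": 0.13, "z": 0.03, "yaw": 0, "fingers": 1}, {"x": -0.014, "y": 0.127, "z": 0.075, "yaw": 0, "fingers": 1}]'

```text
time: 12.6
eef_pos: [0.4323, -0.3769, 0.1433]
tcp_rot: [0.999, -0.005, 0.012, 0.029]
contact_force: [0.5, -0.5, -0.7]
opening: 0.459
finger_force: 40.0
```

Call:
move_arm --plan '[{"x": 0, "y": 0, "z": 0.045, "yaw": 0, "fingers": 1}, {"x": 0, "y": 0, "z": 0.06, "yaw": 0, "fingers": 1}, {"x": 0, "y": 0, "z": 0.06, "yaw": 0, "fingers": 0}, {"x": 0, "y": 0, "z": 0.06, "yaw": 0, "fingers": 0}, {"x": 0, "y": 0, "z": 0.06, "yaw": 0, "fingers": 0}]'

```text
time: 13.1
eef_pos: [0.433, -0.3769, 0.0823]
tcp_rot: [1.0, -0.003, 0.011, 0.027]
contact_force: [0.3, 0.5, 0.0]
opening: 0.945
finger_force: 0.0
```

Call:
move_arm --plan '[{"x": 0, "y": 0, "z": 0, "yaw": 0, "fingers": 0}, {"x": 0, "y": 0, "z": -0.045, "yaw": 0, "fingers": 0}, {"x": 0, "y": 0, "z": -0.09, "yaw": 0, "fingers": 0}, {"x": 0, "y": 0, "z": -0.13, "yaw": 0, "fingers": 0}, {"x": 0, "y": 0, "z": -0.13, "yaw": 0, "fingers": 0}]'

```text
time: 13.6
eef_pos: [0.4323, -0.3721, 0.2189]
tcp_rot: [0.999, -0.003, 0.014, 0.032]
contact_force: [1.6, -1.3, 0.7]
opening: 1.003
finger_force: 0.0
```

Run:
```python
from h import *
plan([(.431,.117,.2,90,0)],step=.048)
```

```text
q [-0.88  0.    1.86 -0.02  1.22  0.7 ] p [ 0.4323 -0.3721  0.2189] f [ 1.6 -1.3  0.7]
[{"x": -0.0, "y": -0.044, "z": -0.001, "yaw": -0.0, "fingers": 0}, {"x": -0.001, "y": -0.089, "z": -0.002, "yaw": -0.0, "fingers": 0}, {"x": -0.001, "y": -0.133, "z": -0.003, "yaw": -0.0, "fingers": 0}, {"x": -0.002, "y": -0.178, "z": -0.004, "yaw": -0.0, "fingers": 0}, {"x": -0.002, "y": -0.222, "z": -0.005, "yaw": -0.0, "fingers": 0}]
[{"x": -0.0, "y": -0.044, "z": -0.001, "yaw": -0.0, "fingers": 0}, {"x": -0.001, "y": -0.089, "z": -0.002, "yaw": -0.0, "fingers": 0}, {"x": -0.001, "y": -0.133, "z": -0.003, "yaw": -0.0, "fingers": 0}, {"x": -0.001, "y": -0.178, "z": -0.004, "yaw": -0.0, "fingers": 0}, {"x": -0.001, "y": -0.222, "z": -0.005, "yaw": -0.0, "fingers": 0}]
[{"x": -0.0, "y": -0.044, "z": -0.001, "yaw": -0.0, "fingers": 0}]
```

Call:
move_arm --plan '[{"x": 0.008, "y": -0.045, "z": 0, "yaw": 0, "fingers": 0}, {"x": 0.016, "y": -0.09, "z": 0, "yaw": 0, "fingers": 0}, {"x": 0.024, "y": -0.135, "z": 0, "yaw": 0, "fingers": 0}, {"x": 0.028, "y": -0.18, "z": 0, "yaw": 0, "fingers": 0}, {"x": 0.028, "y": -0.225, "z": 0, "yaw": 0, "fingers": 0}]'

```text
time: 14.1
eef_pos: [0.4592, -0.1426, 0.1988]
tcp_rot: [1.0, -0.004, 0.01, 0.025]
contact_force: [0.9, 0.5, -0.2]
opening: 0.998
finger_force: 0.0
```

Call:
move_arm --plan '[{"x": 0, "y": -0.045, "z": 0, "yaw": 0, "fingers": 0}, {"x": 0, "y": -0.09, "z": 0, "yaw": 0, "fingers": 0}, {"x": -0.005, "y": -0.135, "z": 0, "yaw": 0, "fingers": 0}, {"x": -0.015, "y": -0.18, "z": 0, "yaw": 0, "fingers": 0}, {"x": -0.025, "y": -0.225, "z": 0, "yaw": 0, "fingers": 0}]'

```text
time: 14.6
eef_pos: [0.4353, 0.0824, 0.1871]
tcp_rot: [1.0, -0.004, 0.01, 0.025]
contact_force: [0.6, -0.6, -0.2]
opening: 1.001
finger_force: 0.0
```

Run:
```python
from h import *
plan([(.431,.117,.11,90,0)],step=.048)
```

```text
q [-0.01 -0.25  2.14 -0.05  1.23  1.59] p [0.4353 0.0824 0.1871] f [ 0.6 -0.6 -0.2]
[{"x": -0.003, "y": -0.019, "z": 0.038, "yaw": -0.0, "fingers": 0}, {"x": -0.006, "y": -0.038, "z": 0.075, "yaw": -0.01, "fingers": 0}]
```

Call:
move_arm --plan '[{"x": -0.003, "y": -0.02, "z": 0.03, "yaw": 0, "fingers": 0}, {"x": -0.006, "y": -0.037, "z": 0.06, "yaw": 0, "fingers": 0}, {"x": -0.006, "y": -0.038, "z": 0.075, "yaw": 0, "fingers": 0}, {"x": -0.006, "y": -0.038, "z": 0.075, "yaw": 0, "fingers": 0}, {"x": -0.006, "y": -0.038, "z": 0.075, "yaw": 0, "fingers": 0}]'

```text
time: 15.1
eef_pos: [0.4316, 0.1149, 0.1102]
tcp_rot: [1.0, -0.004, 0.009, 0.025]
contact_force: [0.5, -0.6, -0.5]
opening: 1.001
finger_force: 0.0
```

Run:
```python
from h import *
plan([(.431,.117,.05,90,0),(.431,.117,.01,90,0)],step=.03)
```

```text
q [ 0.07 -0.14  2.2  -0.06  1.07  1.67] p [0.4316 0.1149 0.1102] f [ 0.5 -0.6 -0.5]
[{"x": -0.001, "y": -0.002, "z": 0.02, "yaw": -0.0, "fingers": 0}, {"x": -0.001, "y": -0.003, "z": 0.04, "yaw": -0.01, "fingers": 0}, {"x": -0.002, "y": -0.005, "z": 0.06, "yaw": -0.01, "fingers": 0}, {"x": -0.002, "y": -0.006, "z": 0.08, "yaw": -0.01, "fingers": 0}, {"x": -0.003, "y": -0.007, "z": 0.1, "yaw": -0.01, "fingers": 0}]
```

Call:
move_arm --plan '[{"x": 0, "y": -0.002, "z": 0.02, "yaw": 0, "fingers": 0}, {"x": -0.001, "y": -0.003, "z": 0.05, "yaw": 0, "fingers": 0}, {"x": -0.002, "y": -0.006, "z": 0.08, "yaw": 0, "fingers": 0}, {"x": -0.002, "y": -0.007, "z": 0.095, "yaw": 0, "fingers": 0}, {"x": -0.002, "y": -0.007, "z": 0.098, "yaw": 0, "fingers": 0}]' --force 20

```text
time: 15.6
eef_pos: [0.4309, 0.1165, 0.0109]
tcp_rot: [1.0, -0.004, 0.008, 0.025]
contact_force: [-0.3, 0.6, -0.3]
opening: 0.998
finger_force: 0.0
```

Call:
move_arm --plan '[{"x": 0, "y": 0, "z": 0, "yaw": 0, "fingers": 0}, {"x": 0, "y": 0, "z": 0, "yaw": 0, "fingers": 0}]'

```text
time: 15.8
eef_pos: [0.4328, 0.1169, 0.0131]
tcp_rot: [1.0, -0.004, 0.011, 0.025]
contact_force: [-0.7, 0.7, 0.7]
opening: 1.002
finger_force: 0.0
```

Call:
move_arm --plan '[{"x": -0.001, "y": 0, "z": 0.003, "yaw": 0, "fingers": 0.2}, {"x": -0.001, "y": 0, "z": 0.003, "yaw": 0, "fingers": 0.3}, {"x": -0.001, "y": 0, "z": 0.003, "yaw": 0, "fingers": 0.4}, {"x": -0.001, "y": 0, "z": 0.003, "yaw": 0, "fingers": 0.5}, {"x": -0.001, "y": 0, "z": 0.003, "yaw": 0, "fingers": 0.6}]' --force 20

```text
time: 16.3
eef_pos: [0.4305, 0.1176, 0.0088]
tcp_rot: [1.0, -0.004, 0.009, 0.024]
contact_force: [-1.9, 5.0, 3.9]
opening: 0.511
finger_force: 18.0
```

Call:
move_arm --plan '[{"x": 0, "y": 0, "z": 0, "yaw": 0, "fingers": 1}, {"x": 0, "y": 0, "z": 0, "yaw": 0, "fingers": 1}, {"x": 0, "y": 0, "z": 0, "yaw": 0, "fingers": 1}]'

```text
time: 16.6
eef_pos: [0.4305, 0.1176, 0.0087]
tcp_rot: [1.0, -0.004, 0.009, 0.024]
contact_force: [-1.8, 5.2, 4.7]
opening: 0.508
finger_force: 18.5
```

Call:
move_arm --plan '[{"x": 0, "y": 0, "z": -0.01, "yaw": 0, "fingers": 1}, {"x": 0, "y": 0, "z": -0.02, "yaw": 0, "fingers": 1}, {"x": 0, "y": 0, "z": -0.03, "yaw": 0, "fingers": 1}, {"x": 0, "y": 0, "z": -0.03, "yaw": 0, "fingers": 1}]'

```text
time: 17.0
eef_pos: [0.431, 0.1182, 0.0401]
tcp_rot: [1.0, -0.004, 0.011, 0.025]
contact_force: [-0.2, -0.8, -0.5]
opening: 0.506
finger_force: 17.3
```

```bash
cat >> h.py <<'E'
def blob(n,roi,f):
    im=ctrl.read_camera(n).astype(int);r0,r1,c0,c1=roi
    ys,xs=np.where(f(im[r0:r1,c0:c1]));return (xs.mean()+c0,ys.mean()+r0,len(xs),xs.min()+c0,xs.max()+c0,ys.min()+r0,ys.max()+r0) if len(xs) else None
green=lambda i:(i[...,1]>i[...,0]*1.6)&(i[...,1]>i[...,2]*1.3)&(i[...,1]>60)
E
python3 - <<'E'
from h import *
np.set_printoptions(precision=4,suppress=True)
p=ctrl.get_state()["eef_pos"];g=p+[0,0,.02]
print(w2px("top",g),w2px("scene",g))
b=blob("top",(240,300,205,265),green);print(b); 
c=blob("scene",(215,270,380,430),green);print(c)
for z in(.031,.05,.062):print(z,px2w("scene",c[0],c[1],z), px2w("top",b[0],b[1],z) if b else 0)
E
```

```text
[231.9806 271.3359] [405.4672 245.141 ]
(np.float64(235.0), np.float64(277.0), 3, np.int64(233), np.int64(237), np.int64(277), np.int64(277))
(np.float64(404.9707602339181), np.float64(246.39766081871346), 171, np.int64(398), np.int64(413), np.int64(238), np.int64(269))
0.031 [0.4158 0.1169 0.031 ] [0.4215 0.1134 0.031 ]
0.05 [0.4288 0.1176 0.05  ] [0.4191 0.1099 0.05  ]
0.062 [0.437  0.1181 0.062 ] [0.4176 0.1076 0.062 ]
```

Run:
```python
from h import *
np.set_printoptions(precision=4,suppress=True)
# compare predicted rim for candidate centres with top image edges: fit rim circle by projecting
t=cv2.imread("pics/top0.png");s=cv2.imread("pics/scene0.png")
a=np.linspace(0,2*np.pi,90)
from scipy.optimize import minimize
def score(c,imgs):
    v=0
    for n,g in imgs:
        for rad in(.078,.072):
            P=np.array([w2px(n,[c[0]+rad*np.cos(k),c[1]+rad*np.sin(k),.1]) for k in a])
            v+=cv2.remap(g,P[:,0].astype(np.float32)[None],P[:,1].astype(np.float32)[None],cv2.INTER_LINEAR).mean()
    return -v
def grad(i):
    g=cv2.GaussianBlur(cv2.cvtColor(i,cv2.COLOR_BGR2GRAY).astype(np.float32),(0,0),1.2)
    return cv2.magnitude(cv2.Sobel(g,cv2.CV_32F,1,0),cv2.Sobel(g,cv2.CV_32F,0,1))
G=[("top",grad(t)),("scene",grad(s))]
for im in(G[:1],G[1:],G):
    best=min(((score((x,y),im),x,y) for x in np.arange(.405,.445,.004) for y in np.arange(.315,.355,.004)));print(best)
plan([(.431,.118,.2,None,1),(.424,.335,.2,90,1)],step=.035)
```

```text
Traceback (most recent call last):
  File "h.py", line 9, in w2px
    m=ctrl.camera_model(n);T=m["cam_to_world"];K=m["intrinsics"]
ValueError: time passes only in moves, steps and waits
```

```bash
sed -i 's/m=ctrl.camera_model(n);/m=cam(n);/; s/^from plant import ctrl/from plant import ctrl\nfrom functools import lru_cache\ncam=lru_cache(None)(ctrl.camera_model)/' h.py
python3 - <<'E'
from h import *
np.set_printoptions(precision=4,suppress=True)
t=cv2.imread("pics/top0.png");s=cv2.imread("pics/scene0.png")
a=np.linspace(0,2*np.pi,60)
def score(c,imgs):
    v=0
    for n,g in imgs:
        for rad in(.078,.072):
            P=np.array([w2px(n,[c[0]+rad*np.cos(k),c[1]+rad*np.sin(k),.1]) for k in a],np.float32)
            v+=cv2.remap(g,P[None,:,0],P[None,:,1],cv2.INTER_LINEAR).mean()
    return -v
def grad(i):
    g=cv2.GaussianBlur(cv2.cvtColor(i,cv2.COLOR_BGR2GRAY).astype(np.float32),(0,0),1.2)
    return cv2.magnitude(cv2.Sobel(g,cv2.CV_32F,1,0),cv2.Sobel(g,cv2.CV_32F,0,1))
G=[("top",grad(t)),("scene",grad(s))]
for im in(G[:1],G[1:],G):
    print(min(((score((x,y),im),x,y) for x in np.arange(.405,.445,.004) for y in np.arange(.315,.355,.004))))
plan([(.431,.118,.2,None,1),(.424,.335,.2,90,1)],step=.035)
E
```

```text
(np.float32(-168.77782), np.float64(0.42500000000000004), np.float64(0.339))
(np.float32(-198.61253), np.float64(0.42900000000000005), np.float64(0.339))
(np.float32(-353.66815), np.float64(0.42900000000000005), np.float64(0.339))
q [ 0.07 -0.02  2.24 -0.07  0.91  1.69] p [0.4297 0.1182 0.0386] f [ 0.7  0.5 -0.4]
[{"x": 0.001, "y": 0.002, "z": -0.032, "yaw": 0.0, "fingers": 1}, {"x": 0.002, "y": 0.003, "z": -0.064, "yaw": 0.0, "fingers": 1}, {"x": 0.003, "y": 0.005, "z": -0.097, "yaw": 0.0, "fingers": 1}, {"x": 0.003, "y": 0.007, "z": -0.129, "yaw": 0.0, "fingers": 1}, {"x": 0.004, "y": 0.008, "z": -0.161, "yaw": 0.0, "fingers": 1}]
[{"x": -0.001, "y": -0.031, "z": -0.002, "yaw": -0.0, "fingers": 1}, {"x": -0.002, "y": -0.062, "z": -0.003, "yaw": -0.0, "fingers": 1}, {"x": -0.004, "y": -0.093, "z": -0.005, "yaw": -0.0, "fingers": 1}, {"x": -0.005, "y": -0.124, "z": -0.006, "yaw": -0.0, "fingers": 1}, {"x": -0.006, "y": -0.155, "z": -0.008, "yaw": -0.01, "fingers": 1}]
[{"x": -0.001, "y": -0.031, "z": -0.002, "yaw": -0.0, "fingers": 1}, {"x": -0.002, "y": -0.062, "z": -0.003, "yaw": -0.0, "fingers": 1}]
```

Pot centre is about (.427,.338).

Call:
move_arm --plan '[{"x": 0.003, "y": 0.002, "z": -0.032, "yaw": 0, "fingers": 1}, {"x": 0.006, "y": 0.003, "z": -0.064, "yaw": 0, "fingers": 1}, {"x": 0.01, "y": 0.005, "z": -0.097, "yaw": 0, "fingers": 1}, {"x": 0.01, "y": 0.007, "z": -0.129, "yaw": 0, "fingers": 1}, {"x": 0.01, "y": 0.008, "z": -0.161, "yaw": 0, "fingers": 1}]'

```text
time: 17.6
eef_pos: [0.4361, 0.1181, 0.2001]
tcp_rot: [1.0, -0.004, 0.008, 0.025]
contact_force: [0.7, -0.7, 0.4]
opening: 0.506
finger_force: 17.5
```

Call:
move_arm --plan '[{"x": 0, "y": -0.03, "z": 0, "yaw": 0, "fingers": 1}, {"x": -0.003, "y": -0.06, "z": 0, "yaw": 0, "fingers": 1}, {"x": -0.006, "y": -0.095, "z": 0, "yaw": 0, "fingers": 1}, {"x": -0.008, "y": -0.125, "z": 0, "yaw": 0, "fingers": 1}, {"x": -0.01, "y": -0.155, "z": 0, "yaw": 0, "fingers": 1}]'

```text
time: 18.1
eef_pos: [0.4272, 0.2742, 0.1907]
tcp_rot: [1.0, -0.004, 0.008, 0.025]
contact_force: [1.3, -0.5, -0.6]
opening: 0.506
finger_force: 17.6
```

Call:
move_arm --plan '[{"x": 0, "y": -0.03, "z": 0, "yaw": 0, "fingers": 1}, {"x": 0, "y": -0.06, "z": 0, "yaw": 0, "fingers": 1}, {"x": 0, "y": -0.063, "z": 0, "yaw": 0, "fingers": 1}, {"x": 0, "y": -0.063, "z": 0, "yaw": 0, "fingers": 1}]'

```text
time: 18.5
eef_pos: [0.4277, 0.3362, 0.1874]
tcp_rot: [1.0, -0.003, 0.008, 0.026]
contact_force: [0.4, 0.2, -0.1]
opening: 0.512
finger_force: 17.6
```

Run:
```python
from h import *
np.set_printoptions(precision=4,suppress=True)
p=ctrl.get_state()["eef_pos"];g=p+[0,0,.022];u=w2px("scene",g);v=w2px("top",g)
b=blob("scene",tuple(int(k) for k in(u[1]-35,u[1]+35,u[0]-35,u[0]+35)),green);print(u,b)
plan([(.427,.338,.12,None,1),(.427,.338,.03,None,1)],step=.03)
```

```text
[497.7014 236.3915] (np.float64(497.2641509433962), np.float64(237.90943396226416), 265, np.int64(487), np.int64(508), np.int64(228), np.int64(246))
q [ 0.51  0.02  1.9  -0.06  1.24  2.1 ] p [0.4279 0.3356 0.1877] f [ 0.2 -0.3 -0. ]
[{"x": -0.001, "y": -0.002, "z": 0.022, "yaw": 0.0, "fingers": 1}, {"x": -0.001, "y": -0.004, "z": 0.045, "yaw": 0.0, "fingers": 1}, {"x": -0.002, "y": -0.006, "z": 0.067, "yaw": 0.0, "fingers": 1}, {"x": -0.003, "y": -0.007, "z": 0.097, "yaw": 0.0, "fingers": 1}, {"x": -0.003, "y": -0.009, "z": 0.127, "yaw": 0.0, "fingers": 1}]
[{"x": -0.0, "y": -0.002, "z": 0.03, "yaw": 0.0, "fingers": 1}]
```

Call:
move_arm --plan '[{"x": 0, "y": -0.002, "z": 0.025, "yaw": 0, "fingers": 1}, {"x": 0, "y": -0.004, "z": 0.05, "yaw": 0, "fingers": 1}, {"x": -0.001, "y": -0.006, "z": 0.075, "yaw": 0, "fingers": 1}, {"x": -0.002, "y": -0.007, "z": 0.095, "yaw": 0, "fingers": 1}, {"x": -0.002, "y": -0.008, "z": 0.11, "yaw": 0, "fingers": 1}]'

```text
time: 19.05
eef_pos: [0.4277, 0.337, 0.0765]
tcp_rot: [1.0, -0.004, 0.008, 0.026]
contact_force: [-0.1, -0.2, -0.3]
opening: 0.503
finger_force: 17.6
```

Call:
move_arm --plan '[{"x": 0, "y": 0, "z": 0.015, "yaw": 0, "fingers": 1}, {"x": 0, "y": 0, "z": 0.028, "yaw": 0, "fingers": 1}, {"x": 0, "y": 0, "z": 0.04, "yaw": 0, "fingers": 1}, {"x": 0, "y": 0, "z": 0.045, "yaw": 0, "fingers": 1}, {"x": 0, "y": 0, "z": 0.045, "yaw": 0, "fingers": 1}]'

```text
time: 19.55
eef_pos: [0.4286, 0.3361, 0.0324]
tcp_rot: [1.0, -0.004, 0.008, 0.025]
contact_force: [-0.0, 0.6, -0.6]
opening: 0.51
finger_force: 17.6
```

Call:
move_arm --plan '[{"x": 0, "y": 0, "z": 0.002, "yaw": 0, "fingers": 1}, {"x": 0, "y": 0, "z": 0.004, "yaw": 0, "fingers": 1}, {"x": 0, "y": 0, "z": 0.004, "yaw": 0, "fingers": 1}]'

```text
time: 19.85
eef_pos: [0.4292, 0.3363, 0.0294]
tcp_rot: [1.0, -0.004, 0.009, 0.025]
contact_force: [-0.1, -0.2, -0.9]
opening: 0.508
finger_force: 17.6
```

Call:
move_arm --plan '[{"x": 0, "y": 0, "z": 0.001, "yaw": 0, "fingers": 1}, {"x": 0, "y": 0, "z": 0.002, "yaw": 0, "fingers": 1}, {"x": 0, "y": 0, "z": 0.002, "yaw": 0, "fingers": 1}]'

```text
time: 20.15
eef_pos: [0.429, 0.336, 0.0271]
tcp_rot: [1.0, -0.004, 0.009, 0.025]
contact_force: [0.0, -0.5, -0.2]
opening: 0.507
finger_force: 17.6
```

Call:
move_arm --plan '[{"x": 0, "y": 0, "z": 0.001, "yaw": 0, "fingers": 1}, {"x": 0, "y": 0, "z": 0.001, "yaw": 0, "fingers": 1}]'

```text
time: 20.35
eef_pos: [0.4291, 0.336, 0.0261]
tcp_rot: [1.0, -0.004, 0.009, 0.025]
contact_force: [-0.2, -0.3, 0.6]
opening: 0.512
finger_force: 17.6
```

Call:
move_arm --plan '[{"x": 0, "y": 0, "z": 0.001, "yaw": 0, "fingers": 1}, {"x": 0, "y": 0, "z": 0.001, "yaw": 0, "fingers": 1}]'

```text
time: 20.55
eef_pos: [0.4292, 0.336, 0.0252]
tcp_rot: [1.0, -0.004, 0.009, 0.025]
contact_force: [0.7, 0.6, -0.5]
opening: 0.51
finger_force: 17.6
```

Call:
move_arm --plan '[{"x": 0, "y": 0, "z": 0.001, "yaw": 0, "fingers": 1}, {"x": 0, "y": 0, "z": 0.001, "yaw": 0, "fingers": 1}]'

```text
time: 20.75
eef_pos: [0.4298, 0.3361, 0.0249]
tcp_rot: [1.0, -0.004, 0.009, 0.025]
contact_force: [-0.8, -1.1, 4.3]
opening: 0.51
finger_force: 19.0
```

Call:
move_arm --plan '[{"x": 0, "y": 0, "z": 0, "yaw": 0, "fingers": 0.42}, {"x": 0, "y": 0, "z": 0, "yaw": 0, "fingers": 0.35}, {"x": 0, "y": 0, "z": 0, "yaw": 0, "fingers": 0.28}, {"x": 0, "y": 0, "z": 0, "yaw": 0, "fingers": 0.22}, {"x": 0, "y": 0, "z": 0, "yaw": 0, "fingers": 0.2}]'

```text
time: 21.25
eef_pos: [0.429, 0.3358, 0.024]
tcp_rot: [1.0, -0.004, 0.009, 0.025]
contact_force: [-0.9, -0.6, -0.9]
opening: 0.797
finger_force: 0.0
```

Call:
move_arm --plan '[{"x": 0, "y": 0.001, "z": -0.015, "yaw": 0, "fingers": 0.2}, {"x": 0, "y": 0.002, "z": -0.035, "yaw": 0, "fingers": 0.2}, {"x": 0, "y": 0.004, "z": -0.075, "yaw": 0, "fingers": 0.2}, {"x": 0, "y": 0.006, "z": -0.12, "yaw": 0, "fingers": 0.2}, {"x": 0, "y": 0.008, "z": -0.165, "yaw": 0, "fingers": 0.2}]'

```text
time: 21.75
eef_pos: [0.4259, 0.3361, 0.192]
tcp_rot: [1.0, -0.004, 0.009, 0.025]
contact_force: [1.5, 1.0, -0.3]
opening: 0.797
finger_force: 0.0
```

Run:
```python
from h import *
np.set_printoptions(precision=4,suppress=True)
u=w2px("scene",[.429,.336,.047]);b=blob("scene",tuple(int(k) for k in(u[1]-45,u[1]+45,u[0]-40,u[0]+40)),green);print(u,b,px2w("scene",b[0],b[1],.047) if b else 0)
plan([(.5,.15,.36,90,0.2),(.6,0.02,.36,90,0)],step=.045)
```

```text
[479.637 269.097] (np.float64(479.0341463414634), np.float64(270.2), 205, np.int64(471), np.int64(488), np.int64(261), np.int64(277)) [0.4332 0.335  0.047 ]
q [ 0.51  0.    1.89 -0.06  1.25  2.1 ] p [0.4301 0.3386 0.2019] f [2.7 1.7 5.9]
[{"x": 0.013, "y": 0.032, "z": -0.025, "yaw": -0.0, "fingers": 0.2}, {"x": 0.025, "y": 0.065, "z": -0.049, "yaw": -0.0, "fingers": 0.2}, {"x": 0.038, "y": 0.097, "z": -0.074, "yaw": -0.0, "fingers": 0.2}, {"x": 0.051, "y": 0.13, "z": -0.098, "yaw": -0.01, "fingers": 0.2}, {"x": 0.063, "y": 0.162, "z": -0.123, "yaw": -0.01, "fingers": 0.2}]
[{"x": 0.012, "y": 0.033, "z": -0.025, "yaw": -0.0, "fingers": 0.2}, {"x": 0.037, "y": 0.065, "z": -0.022, "yaw": -0.0, "fingers": 0}, {"x": 0.062, "y": 0.097, "z": -0.02, "yaw": -0.0, "fingers": 0}, {"x": 0.087, "y": 0.13, "z": -0.018, "yaw": -0.0, "fingers": 0}, {"x": 0.112, "y": 0.162, "z": -0.016, "yaw": -0.0, "fingers": 0}]
```

```bash
cat > fk.py <<'E'
import numpy as np
from scipy.optimize import least_squares
D=[([-1.388,.2871,1.578,1.2786],[.2204,-.6373,.1966]),([-1.3409,1.1817,.2104,1.6941],[.326,-.9431,.2076]),([-.51,-.14,2.27,.98],[.4131,-.1259,.0757]),([-.51,.02,2.28,.8],[.4217,-.1311,.0042]),([.51,.02,1.9,1.24],[.4279,.3356,.1877]),([-.24,-.21,2.07,1.25],[.4681,-.0242,.2102]),([-1.3525,.7835,.8767,1.427],[.2943,-.8529,.2003])]
def fk(P,q):
    h,a,b,c,d,r0=P;q1,q2,q3,q5=q
    r=r0+a*np.sin(q2)+b*np.sin(q2+q3)+c*np.sin(q2+q3+q5);z=h+a*np.cos(q2)+b*np.cos(q2+q3)+c*np.cos(q2+q3+q5)
    return np.array([r*np.cos(q1)-d*np.sin(q1),r*np.sin(q1)+d*np.cos(q1),z])
P=least_squares(lambda P:np.concatenate([fk(P,q)-p for q,p in D]+[[.02*(P[5])]]),[.3,.45,.45,.25,.1,0]).x
def wrist(P,q): # wrist z,r
    h,a,b,c,d,r0=P;q1,q2,q3,q5=q
    return r0+a*np.sin(q2)+b*np.sin(q2+q3),h+a*np.cos(q2)+b*np.cos(q2+q3)
E
python3 - <<'E'
from fk import *
print(P.round(4),max(np.abs(fk(P,q)-p).max() for q,p in D))
for th in(.4,.5,.6):
    # grasp TCP in plane: need r for stub, z .012
    for r in(.6,.53):
        for z in(.012,.15):
            f=lambda v:[*(fk(P,[0,*v])[[0,2]]-[r,z]),(sum(v)-(np.pi-th))]
            s=least_squares(f,[.3,1.5,.8],bounds=([-.9,.21,.24],[2.22,2.48,2.81]));print(th,r,z,s.x.round(2),s.cost<1e-6)
E
```

```text
[ 0.1694  0.454   0.5774  0.238   0.0944 -0.0113] 0.008454570985415577
0.4 0.6 0.012 [0.19 2.1  0.44] True
0.4 0.6 0.15 [0.   2.03 0.71] True
0.4 0.53 0.012 [0.05 2.26 0.43] True
0.4 0.53 0.15 [-0.16  2.18  0.73] True
0.5 0.6 0.012 [0.17 2.16 0.32] True
0.5 0.6 0.15 [-0.04  2.08  0.6 ] True
0.5 0.53 0.012 [0.03 2.31 0.3 ] True
0.5 0.53 0.15 [-0.2   2.23  0.61] True
0.6 0.6 0.012 [0.12 2.19 0.24] False
0.6 0.6 0.15 [-0.07  2.14  0.47] True
0.6 0.53 0.012 [-0.04  2.35  0.24] False
0.6 0.53 0.15 [-0.24  2.28  0.5 ] True
```

Run:
```python
from h import *
plan([(.5,.12,.38,84,0.2),(.72,-.04,.38,79,0),(.9,-.085,.32,79,0)],step=.045)
```

```text
q [ 0.51  0.    1.89 -0.06  1.25  2.1 ] p [0.4301 0.3386 0.2019] f [2.7 1.7 5.9]
[{"x": 0.011, "y": 0.032, "z": -0.024, "yaw": 0.01, "fingers": 0.2}, {"x": 0.022, "y": 0.064, "z": -0.048, "yaw": 0.03, "fingers": 0.2}, {"x": 0.033, "y": 0.097, "z": -0.071, "yaw": 0.04, "fingers": 0.2}, {"x": 0.044, "y": 0.129, "z": -0.095, "yaw": 0.06, "fingers": 0.2}, {"x": 0.055, "y": 0.161, "z": -0.119, "yaw": 0.07, "fingers": 0.2}]
[{"x": 0.013, "y": 0.031, "z": -0.024, "yaw": 0.01, "fingers": 0.2}, {"x": 0.026, "y": 0.063, "z": -0.048, "yaw": 0.03, "fingers": 0.2}, {"x": 0.059, "y": 0.083, "z": -0.046, "yaw": 0.04, "fingers": 0}, {"x": 0.092, "y": 0.103, "z": -0.044, "yaw": 0.05, "fingers": 0}, {"x": 0.126, "y": 0.124, "z": -0.042, "yaw": 0.07, "fingers": 0}]
[{"x": 0.034, "y": 0.018, "z": 0.002, "yaw": 0.01, "fingers": 0}, {"x": 0.069, "y": 0.036, "z": 0.004, "yaw": 0.02, "fingers": 0}, {"x": 0.103, "y": 0.054, "z": 0.006, "yaw": 0.04, "fingers": 0}, {"x": 0.137, "y": 0.073, "z": 0.008, "yaw": 0.05, "fingers": 0}, {"x": 0.174, "y": 0.076, "z": 0.021, "yaw": 0.05, "fingers": 0}]
[{"x": 0.037, "y": 0.002, "z": 0.013, "yaw": -0.0, "fingers": 0}, {"x": 0.073, "y": 0.003, "z": 0.027, "yaw": -0.0, "fingers": 0}, {"x": 0.11, "y": 0.005, "z": 0.04, "yaw": -0.0, "fingers": 0}, {"x": 0.146, "y": 0.006, "z": 0.054, "yaw": -0.0, "fingers": 0}]
```

Call:
move_arm --plan '[{"x": 0.01, "y": 0.03, "z": -0.025, "yaw": 0.01, "fingers": 0.2}, {"x": 0.022, "y": 0.064, "z": -0.05, "yaw": 0.03, "fingers": 0.2}, {"x": 0.033, "y": 0.097, "z": -0.08, "yaw": 0.04, "fingers": 0.2}, {"x": 0.044, "y": 0.13, "z": -0.11, "yaw": 0.06, "fingers": 0.2}, {"x": 0.055, "y": 0.16, "z": -0.145, "yaw": 0.07, "fingers": 0.2}]'

```text
time: 22.3
eef_pos: [0.477, 0.1818, 0.3448]
tcp_rot: [0.999, -0.039, 0.01, 0.025]
contact_force: [0.2, 0.7, -0.4]
opening: 0.797
finger_force: 0.0
```

Call:
move_arm --plan '[{"x": 0.013, "y": 0.03, "z": -0.02, "yaw": 0.01, "fingers": 0.2}, {"x": 0.026, "y": 0.063, "z": -0.025, "yaw": 0.03, "fingers": 0.2}, {"x": 0.06, "y": 0.083, "z": -0.025, "yaw": 0.04, "fingers": 0}, {"x": 0.092, "y": 0.103, "z": -0.025, "yaw": 0.05, "fingers": 0}, {"x": 0.126, "y": 0.124, "z": -0.025, "yaw": 0.07, "fingers": 0}]'

```text
time: 22.8
eef_pos: [0.5937, 0.0504, 0.3784]
tcp_rot: [0.997, -0.074, 0.012, 0.024]
contact_force: [0.7, 0.6, 0.2]
opening: 1.002
finger_force: 0.0
```

Call:
move_arm --plan '[{"x": 0.035, "y": 0.018, "z": 0, "yaw": 0.01, "fingers": 0}, {"x": 0.07, "y": 0.036, "z": 0, "yaw": 0.02, "fingers": 0}, {"x": 0.103, "y": 0.054, "z": 0, "yaw": 0.04, "fingers": 0}, {"x": 0.137, "y": 0.073, "z": 0, "yaw": 0.05, "fingers": 0}, {"x": 0.174, "y": 0.076, "z": 0, "yaw": 0.05, "fingers": 0}]'

```text
time: 23.3
eef_pos: [0.7546, -0.0517, 0.3862]
tcp_rot: [0.995, -0.1, 0.012, 0.025]
contact_force: [0.1, 0.0, 0.8]
opening: 1.001
finger_force: 0.0
```

Call:
move_arm --plan '[{"x": 0.037, "y": 0.002, "z": 0.01, "yaw": 0, "fingers": 0}, {"x": 0.073, "y": 0.003, "z": 0.02, "yaw": 0, "fingers": 0}, {"x": 0.11, "y": 0.005, "z": 0.03, "yaw": 0, "fingers": 0}, {"x": 0.146, "y": 0.006, "z": 0.04, "yaw": 0, "fingers": 0}]'

```text
time: 23.7
eef_pos: [0.8975, -0.0859, 0.3498]
tcp_rot: [0.995, -0.098, 0.012, 0.024]
contact_force: [1.4, -0.7, 1.4]
opening: 1.001
finger_force: 0.0
```

Call:
move_arm --plan '[{"x": 0.05, "y": 0, "z": -0.02, "yaw": 0, "fingers": 0}, {"x": 0.1, "y": 0, "z": -0.04, "yaw": 0, "fingers": 0}, {"x": 0.15, "y": 0, "z": -0.05, "yaw": 0, "fingers": 0}, {"x": 0.2, "y": 0, "z": -0.07, "yaw": 0, "fingers": 0}, {"x": 0.25, "y": 0, "z": -0.08, "yaw": 0, "fingers": 0}]'

```text
time: 24.2
eef_pos: [0.9404, -0.1038, 0.3616]
tcp_rot: [0.994, -0.098, 0.029, 0.025]
contact_force: [0.5, 0.6, 1.2]
opening: 1.002
finger_force: 0.0
```

```bash
cat > tilt.py <<'E'
from h import *
s=ctrl.get_state();m=R.from_quat(s["tcp_rot"]).as_matrix()
print("q",s["qpos"].round(3),"p",s["eef_pos"].round(4),"toolz",m[:,2].round(3),"tooly",m[:,1].round(3))
E
python3 tilt.py
```

```text
q [-0.204  1.021  0.21  -0.045  1.848  1.55 ] p [ 0.9404 -0.1038  0.3616] toolz [ 0.053 -0.055 -0.997] tooly [-0.196 -0.98   0.043]
```

Call:
move_arm --plan '[{"x": 0.05, "y": 0, "z": -0.015, "yaw": 0, "fingers": 0}, {"x": 0.1, "y": 0, "z": -0.03, "yaw": 0, "fingers": 0}, {"x": 0.15, "y": 0, "z": -0.045, "yaw": 0, "fingers": 0}, {"x": 0.2, "y": 0, "z": -0.06, "yaw": 0, "fingers": 0}, {"x": 0.25, "y": 0, "z": -0.07, "yaw": 0, "fingers": 0}]'

```text
time: 24.7
eef_pos: [0.9513, -0.1165, 0.3523]
tcp_rot: [0.994, -0.098, 0.043, 0.025]
contact_force: [-0.8, 0.3, 0.5]
opening: 1.002
finger_force: 0.0
```

Call:
move_arm --plan '[{"x": 0.3, "y": 0, "z": -0.08, "yaw": 0, "fingers": 0}, {"x": 0.4, "y": 0, "z": -0.11, "yaw": 0, "fingers": 0}, {"x": 0.5, "y": 0, "z": -0.13, "yaw": 0, "fingers": 0}, {"x": 0.5, "y": 0, "z": -0.13, "yaw": 0, "fingers": 0}, {"x": 0.5, "y": 0, "z": -0.13, "yaw": 0, "fingers": 0}]'

```text
time: 25.2
eef_pos: [0.962, -0.131, 0.3443]
tcp_rot: [0.993, -0.097, 0.058, 0.025]
contact_force: [0.2, 1.3, -0.2]
opening: 0.999
finger_force: 0.0
```

```bash
python3 tilt.py
```

```text
q [-0.229  1.041  0.211 -0.036  1.768  1.528] p [ 0.962  -0.131   0.3443] toolz [ 0.111 -0.062 -0.992] tooly [-0.196 -0.98   0.039]
```

Call:
move_arm --plan '[{"x": 0.05, "y": -0.005, "z": -0.015, "yaw": 0, "fingers": 0}, {"x": 0.1, "y": -0.01, "z": -0.03, "yaw": 0, "fingers": 0}, {"x": 0.15, "y": -0.015, "z": -0.04, "yaw": 0, "fingers": 0}, {"x": 0.2, "y": -0.02, "z": -0.05, "yaw": 0, "fingers": 0}, {"x": 0.25, "y": -0.02, "z": -0.06, "yaw": 0, "fingers": 0}]'

```text
time: 25.7
eef_pos: [0.9722, -0.1269, 0.3436]
tcp_rot: [0.992, -0.096, 0.074, 0.026]
contact_force: [0.3, -0.3, -0.2]
opening: 0.999
finger_force: 0.0
```

Call:
move_arm --plan '[{"x": 0.05, "y": -0.005, "z": -0.015, "yaw": 0, "fingers": 0}, {"x": 0.1, "y": -0.01, "z": -0.03, "yaw": 0, "fingers": 0}, {"x": 0.15, "y": -0.015, "z": -0.04, "yaw": 0, "fingers": 0}, {"x": 0.2, "y": -0.02, "z": -0.05, "yaw": 0, "fingers": 0}, {"x": 0.25, "y": -0.02, "z": -0.06, "yaw": 0, "fingers": 0}]'

```text
time: 26.2
eef_pos: [0.9806, -0.124, 0.3476]
tcp_rot: [0.991, -0.096, 0.09, 0.026]
contact_force: [-0.3, 0.2, 0.9]
opening: 1.001
finger_force: 0.0
```

Call:
move_arm --plan '[{"x": 0.05, "y": -0.005, "z": -0.015, "yaw": 0, "fingers": 0}, {"x": 0.1, "y": -0.01, "z": -0.03, "yaw": 0, "fingers": 0}, {"x": 0.15, "y": -0.015, "z": -0.04, "yaw": 0, "fingers": 0}, {"x": 0.2, "y": -0.02, "z": -0.05, "yaw": 0, "fingers": 0}, {"x": 0.25, "y": -0.02, "z": -0.06, "yaw": 0, "fingers": 0}]'

```text
time: 26.7
eef_pos: [0.9874, -0.1209, 0.3556]
tcp_rot: [0.989, -0.095, 0.106, 0.027]
contact_force: [0.2, -0.0, -1.0]
opening: 1.005
finger_force: 0.0
```

Call:
move_arm --plan '[{"x": 0.05, "y": -0.005, "z": -0.01, "yaw": 0, "fingers": 0}, {"x": 0.1, "y": -0.01, "z": -0.02, "yaw": 0, "fingers": 0}, {"x": 0.15, "y": -0.015, "z": -0.03, "yaw": 0, "fingers": 0}, {"x": 0.2, "y": -0.02, "z": -0.04, "yaw": 0, "fingers": 0}, {"x": 0.25, "y": -0.02, "z": -0.05, "yaw": 0, "fingers": 0}]'

```text
time: 27.2
eef_pos: [0.9958, -0.1187, 0.3599]
tcp_rot: [0.988, -0.095, 0.123, 0.027]
contact_force: [-0.2, 0.8, 0.9]
opening: 0.999
finger_force: 0.0
```

```bash
python3 tilt.py
```

```text
q [-0.212  1.031  0.211 -0.026  1.649  1.545] p [ 0.9958 -0.1187  0.3599] toolz [ 0.237 -0.077 -0.968] tooly [-0.194 -0.981  0.031]
```

Call:
move_arm --plan '[{"x": 0.05, "y": -0.005, "z": -0.01, "yaw": 0, "fingers": 0}, {"x": 0.1, "y": -0.01, "z": -0.015, "yaw": 0, "fingers": 0}, {"x": 0.15, "y": -0.015, "z": -0.02, "yaw": 0, "fingers": 0}, {"x": 0.2, "y": -0.02, "z": -0.03, "yaw": 0, "fingers": 0}, {"x": 0.25, "y": -0.02, "z": -0.03, "yaw": 0, "fingers": 0}]'

```text
time: 27.7
eef_pos: [1.0056, -0.1172, 0.3606]
tcp_rot: [0.985, -0.094, 0.139, 0.028]
contact_force: [0.5, -0.4, -0.2]
opening: 1.002
finger_force: 0.0
```

Call:
move_arm --plan '[{"x": 0.05, "y": -0.005, "z": -0.01, "yaw": 0, "fingers": 0}, {"x": 0.1, "y": -0.01, "z": -0.015, "yaw": 0, "fingers": 0}, {"x": 0.15, "y": -0.015, "z": -0.02, "yaw": 0, "fingers": 0}, {"x": 0.2, "y": -0.02, "z": -0.025, "yaw": 0, "fingers": 0}, {"x": 0.25, "y": -0.02, "z": -0.025, "yaw": 0, "fingers": 0}]'

```text
time: 28.2
eef_pos: [1.0143, -0.1157, 0.3645]
tcp_rot: [0.983, -0.094, 0.155, 0.028]
contact_force: [-0.9, 0.6, -1.0]
opening: 1.003
finger_force: 0.0
```

Call:
move_arm --plan '[{"x": 0.05, "y": -0.005, "z": 0, "yaw": 0, "fingers": 0}, {"x": 0.1, "y": -0.01, "z": -0.01, "yaw": 0, "fingers": 0}, {"x": 0.15, "y": -0.015, "z": -0.01, "yaw": 0, "fingers": 0}, {"x": 0.2, "y": -0.02, "z": -0.02, "yaw": 0, "fingers": 0}, {"x": 0.25, "y": -0.02, "z": -0.02, "yaw": 0, "fingers": 0}]'

```text
time: 28.7
eef_pos: [1.0234, -0.1147, 0.3677]
tcp_rot: [0.98, -0.093, 0.172, 0.028]
contact_force: [0.5, 0.3, 0.2]
opening: 1.002
finger_force: 0.0
```

Call:
move_arm --plan '[{"x": 0.05, "y": -0.005, "z": 0, "yaw": 0, "fingers": 0}, {"x": 0.1, "y": -0.01, "z": 0, "yaw": 0, "fingers": 0}, {"x": 0.15, "y": -0.015, "z": 0, "yaw": 0, "fingers": 0}, {"x": 0.2, "y": -0.02, "z": -0.01, "yaw": 0, "fingers": 0}, {"x": 0.25, "y": -0.02, "z": -0.01, "yaw": 0, "fingers": 0}]'

```text
time: 29.2
eef_pos: [1.0336, -0.1142, 0.3674]
tcp_rot: [0.977, -0.092, 0.188, 0.028]
contact_force: [0.0, 0.4, 1.1]
opening: 1.002
finger_force: 0.0
```

Call:
move_arm --plan '[{"x": 0.05, "y": -0.005, "z": 0, "yaw": 0, "fingers": 0}, {"x": 0.1, "y": -0.01, "z": 0, "yaw": 0, "fingers": 0}, {"x": 0.15, "y": -0.015, "z": 0, "yaw": 0, "fingers": 0}, {"x": 0.2, "y": -0.02, "z": 0, "yaw": 0, "fingers": 0}, {"x": 0.25, "y": -0.02, "z": 0, "yaw": 0, "fingers": 0}]'

```text
time: 29.7
eef_pos: [1.0433, -0.1137, 0.3686]
tcp_rot: [0.974, -0.092, 0.204, 0.028]
contact_force: [-0.6, 0.4, 1.1]
opening: 1.0
finger_force: 0.0
```

Call:
move_arm --plan '[{"x": 0.05, "y": -0.005, "z": 0, "yaw": 0, "fingers": 0}, {"x": 0.1, "y": -0.01, "z": 0, "yaw": 0, "fingers": 0}, {"x": 0.15, "y": -0.015, "z": 0, "yaw": 0, "fingers": 0}, {"x": 0.2, "y": -0.02, "z": 0, "yaw": 0, "fingers": 0}, {"x": 0.25, "y": -0.02, "z": 0, "yaw": 0, "fingers": 0}]'

```text
time: 30.2
eef_pos: [1.0509, -0.113, 0.375]
tcp_rot: [0.971, -0.091, 0.22, 0.029]
contact_force: [0.1, 0.0, 0.3]
opening: 0.999
finger_force: 0.0
```

```bash
python3 tilt.py
```

```text
q [-0.2    1.035  0.211 -0.01   1.448  1.556] p [ 1.0509 -0.113   0.375 ] toolz [ 0.422 -0.096 -0.901] tooly [-0.189 -0.982  0.016]
```

Call:
move_arm --plan '[{"x": 0.05, "y": -0.005, "z": 0, "yaw": 0, "fingers": 0}, {"x": 0.1, "y": -0.01, "z": 0, "yaw": 0, "fingers": 0}, {"x": 0.15, "y": -0.015, "z": 0, "yaw": 0, "fingers": 0}, {"x": 0.2, "y": -0.02, "z": 0, "yaw": 0, "fingers": 0}, {"x": 0.25, "y": -0.02, "z": 0, "yaw": 0, "fingers": 0}]'

```text
time: 30.7
eef_pos: [1.0568, -0.112, 0.3852]
tcp_rot: [0.967, -0.09, 0.236, 0.029]
contact_force: [-0.6, 0.8, -0.3]
opening: 0.996
finger_force: 0.0
```

Call:
move_arm --plan '[{"x": 0.05, "y": -0.005, "z": 0, "yaw": 0, "fingers": 0}, {"x": 0.1, "y": -0.01, "z": 0, "yaw": 0, "fingers": 0}, {"x": 0.15, "y": -0.015, "z": 0, "yaw": 0, "fingers": 0}, {"x": 0.2, "y": -0.02, "z": 0, "yaw": 0, "fingers": 0}, {"x": 0.25, "y": -0.02, "z": 0, "yaw": 0, "fingers": 0}]'

```text
time: 31.2
eef_pos: [1.0611, -0.1108, 0.3989]
tcp_rot: [0.963, -0.089, 0.252, 0.029]
contact_force: [-0.2, -0.4, 0.4]
opening: 1.0
finger_force: 0.0
```

```bash
python3 tilt.py
python3 - <<'E'
from h import *
plan([(.9,-.07,.38,None,0),(.54,.012,.38,None,0)],step=.045)
E
```

```text
q [-0.198  1.018  0.211 -0.004  1.399  1.557] p [ 1.0611 -0.1108  0.3989] toolz [ 0.481 -0.101 -0.871] tooly [-0.186 -0.982  0.011]
q [-0.2   1.02  0.21 -0.    1.4   1.56] p [ 1.0611 -0.1108  0.3989] f [-0.2 -0.4  0.4]
[{"x": -0.038, "y": -0.003, "z": -0.016, "yaw": 0.0, "fingers": 0}, {"x": -0.077, "y": -0.005, "z": -0.033, "yaw": 0.0, "fingers": 0}, {"x": -0.115, "y": -0.008, "z": -0.049, "yaw": 0.0, "fingers": 0}, {"x": -0.154, "y": -0.01, "z": -0.065, "yaw": 0.0, "fingers": 0}, {"x": -0.189, "y": -0.012, "z": -0.085, "yaw": 0.0, "fingers": 0}]
[{"x": -0.036, "y": -0.002, "z": -0.02, "yaw": 0.0, "fingers": 0}, {"x": -0.071, "y": -0.003, "z": -0.04, "yaw": 0.0, "fingers": 0}, {"x": -0.107, "y": -0.005, "z": -0.06, "yaw": 0.0, "fingers": 0}, {"x": -0.143, "y": -0.006, "z": -0.081, "yaw": 0.0, "fingers": 0}, {"x": -0.179, "y": -0.008, "z": -0.101, "yaw": 0.0, "fingers": 0}]
[{"x": -0.036, "y": -0.002, "z": -0.02, "yaw": 0.0, "fingers": 0}, {"x": -0.071, "y": -0.003, "z": -0.04, "yaw": 0.0, "fingers": 0}, {"x": -0.107, "y": -0.005, "z": -0.06, "yaw": 0.0, "fingers": 0}]
```

θ is about 0.51 rad. I'll bring the arm back above the front of the riser.

Call:
move_arm --plan '[{"x": -0.038, "y": -0.003, "z": -0.016, "yaw": 0, "fingers": 0}, {"x": -0.077, "y": -0.005, "z": -0.033, "yaw": 0, "fingers": 0}, {"x": -0.115, "y": -0.008, "z": -0.05, "yaw": 0, "fingers": 0}, {"x": -0.154, "y": -0.01, "z": -0.07, "yaw": 0, "fingers": 0}, {"x": -0.19, "y": -0.012, "z": -0.09, "yaw": 0, "fingers": 0}]'

```text
time: 31.7
eef_pos: [0.8657, -0.0625, 0.3833]
tcp_rot: [0.963, -0.089, 0.252, 0.029]
contact_force: [0.0, -0.6, 1.4]
opening: 1.002
finger_force: 0.0
```

Call:
move_arm --plan '[{"x": -0.036, "y": -0.002, "z": -0.02, "yaw": 0, "fingers": 0}, {"x": -0.07, "y": -0.003, "z": -0.04, "yaw": 0, "fingers": 0}, {"x": -0.107, "y": -0.005, "z": -0.06, "yaw": 0, "fingers": 0}, {"x": -0.143, "y": -0.006, "z": -0.08, "yaw": 0, "fingers": 0}, {"x": -0.18, "y": -0.008, "z": -0.1, "yaw": 0, "fingers": 0}]'

```text
time: 32.2
eef_pos: [0.6656, -0.0164, 0.3831]
tcp_rot: [0.963, -0.089, 0.253, 0.029]
contact_force: [-1.0, 0.3, 0.0]
opening: 1.003
finger_force: 0.0
```

Call:
move_arm --plan '[{"x": -0.036, "y": -0.002, "z": -0.02, "yaw": 0, "fingers": 0}, {"x": -0.07, "y": -0.003, "z": -0.04, "yaw": 0, "fingers": 0}, {"x": -0.107, "y": -0.005, "z": -0.06, "yaw": 0, "fingers": 0}, {"x": -0.107, "y": -0.005, "z": -0.06, "yaw": 0, "fingers": 0}]'

```text
time: 32.6
eef_pos: [0.5444, 0.0124, 0.3835]
tcp_rot: [0.963, -0.089, 0.253, 0.029]
contact_force: [0.8, -0.1, 0.6]
opening: 1.004
finger_force: 0.0
```

```bash
python3 tilt.py
python3 - <<'E'
from h import *
m=R.from_quat(ctrl.get_state()["tcp_rot"]).as_matrix()
T=np.array([.617,-.005,.009]);S=T-.17*m[:,2];print(S)
plan([(*S,None,0)],step=.045)
E
```

```text
q [-0.149 -0.407  1.973 -0.031  1.061  1.613] p [0.5444 0.0124 0.3835] toolz [ 0.483 -0.1   -0.87 ] tooly [-0.185 -0.983  0.01 ]
[0.53492515 0.01204055 0.15689638]
q [-0.15 -0.41  1.97 -0.03  1.06  1.61] p [0.5444 0.0124 0.3835] f [ 0.8 -0.1  0.6]
[{"x": -0.02, "y": -0.0, "z": 0.032, "yaw": 0.0, "fingers": 0}, {"x": -0.04, "y": -0.0, "z": 0.064, "yaw": 0.0, "fingers": 0}, {"x": -0.06, "y": -0.0, "z": 0.096, "yaw": 0.0, "fingers": 0}, {"x": -0.08, "y": -0.0, "z": 0.128, "yaw": 0.0, "fingers": 0}, {"x": -0.1, "y": -0.0, "z": 0.16, "yaw": 0.0, "fingers": 0}]
[{"x": -0.02, "y": -0.0, "z": 0.032, "yaw": 0.0, "fingers": 0}]
```

Call:
move_arm --plan '[{"x": -0.022, "y": 0, "z": 0.032, "yaw": 0, "fingers": 0}, {"x": -0.044, "y": 0, "z": 0.064, "yaw": 0, "fingers": 0}, {"x": -0.065, "y": 0, "z": 0.096, "yaw": 0, "fingers": 0}, {"x": -0.085, "y": 0, "z": 0.128, "yaw": 0, "fingers": 0}, {"x": -0.105, "y": 0, "z": 0.16, "yaw": 0, "fingers": 0}]'

```text
time: 33.1
eef_pos: [0.5351, 0.0113, 0.1907]
tcp_rot: [0.963, -0.089, 0.253, 0.029]
contact_force: [-0.5, -0.5, -0.5]
opening: 1.001
finger_force: 0.0
```

Call:
move_arm --plan '[{"x": -0.015, "y": 0, "z": 0.03, "yaw": 0, "fingers": 0}, {"x": -0.015, "y": 0, "z": 0.032, "yaw": 0, "fingers": 0}, {"x": -0.015, "y": 0, "z": 0.032, "yaw": 0, "fingers": 0}]'

```text
time: 33.4
eef_pos: [0.5377, 0.0105, 0.1565]
tcp_rot: [0.963, -0.089, 0.252, 0.029]
contact_force: [-0.3, 0.4, 0.3]
opening: 1.001
finger_force: 0.0
```

```bash
python3 tilt.py
python3 - <<'E'
from h import *
m=R.from_quat(ctrl.get_state()["tcp_rot"]).as_matrix()
T=np.array([.617,-.005,.009])
plan([(*(T-.06*m[:,2]),None,0),(*T,None,0)],step=.03)
i=ctrl.read_camera("top")[170:290,240:340,::-1];j=ctrl.read_camera("scene")[170:290,310:410,::-1]
cv2.imwrite("pics/d1.png",np.hstack([cv2.resize(k,(400,480),interpolation=cv2.INTER_CUBIC) for k in(i,j)]))
E
```

```text
q [-0.156 -0.267  2.283 -0.043  0.614  1.629] p [0.5377 0.0105 0.1565] toolz [ 0.48  -0.101 -0.871] tooly [-0.187 -0.982  0.011]
q [-0.16 -0.27  2.28 -0.04  0.61  1.63] p [0.5377 0.0105 0.1565] f [-0.3  0.4  0.3]
[{"x": -0.001, "y": -0.0, "z": 0.027, "yaw": 0.0, "fingers": 0}, {"x": -0.001, "y": -0.001, "z": 0.054, "yaw": 0.0, "fingers": 0}, {"x": -0.002, "y": -0.001, "z": 0.081, "yaw": 0.0, "fingers": 0}, {"x": -0.002, "y": -0.001, "z": 0.108, "yaw": 0.0, "fingers": 0}, {"x": -0.002, "y": -0.001, "z": 0.138, "yaw": 0.0, "fingers": 0}]
[{"x": -0.0, "y": 0.0, "z": 0.03, "yaw": 0.0, "fingers": 0}]
```

View pics/d1.png

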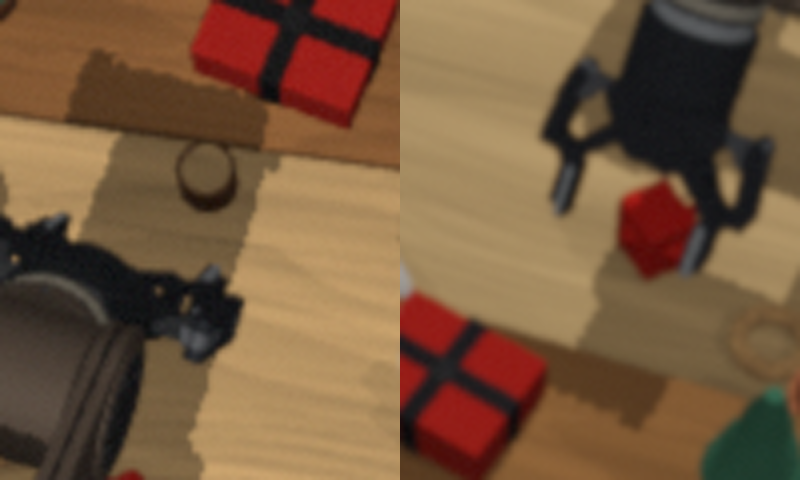

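The stub's top centre is at top pixel (291.6,213.1), clear of the board edge. The open fingertips are around (251,226) and (294,242), and nothing is touched. Next I'll check the tip projection.

Run:
```python
from h import *
s=ctrl.get_state();m=R.from_quat(s["tcp_rot"]).as_matrix();p=s["eef_pos"]
for k in(-1,1):
    t=p-.013*m[:,2]+k*.0425*m[:,1]
    print(t.round(3),((w2px("top",t)-[240,170])*4).round(),((w2px("scene",t)-[310,170])*4+[400,0]).round())
print(px2w("top",291.6,213.1,.04))
```

```text
[0.541 0.053 0.17 ] [ 80. 211.] [666. 311.]
[ 0.525 -0.03   0.171] [215. 257.] [553. 256.]
[ 0.61021514 -0.00409241  0.04      ]
```

Call:
move_arm --plan '[{"x": 0, "y": 0, "z": 0.027, "yaw": 0, "fingers": 0}, {"x": -0.001, "y": 0, "z": 0.054, "yaw": 0, "fingers": 0}, {"x": -0.002, "y": -0.001, "z": 0.08, "yaw": 0, "fingers": 0}, {"x": -0.002, "y": -0.001, "z": 0.1, "yaw": 0, "fingers": 0}, {"x": -0.002, "y": -0.001, "z": 0.1, "yaw": 0, "fingers": 0}]'

```text
time: 34.0
eef_pos: [0.5848, 0.0016, 0.0681]
tcp_rot: [0.963, -0.089, 0.252, 0.029]
contact_force: [-1.1, -0.3, -0.1]
opening: 1.004
finger_force: 0.0
```

```bash
python3 tilt.py
python3 - <<'E'
from h import *
plan([(.617,-.005,.009,None,0)],step=.03)
E
```

```text
q [-1.590e-01  1.000e-03  2.234e+00 -6.100e-02  3.960e-01  1.646e+00] p [0.5848 0.0016 0.0681] toolz [ 0.48  -0.101 -0.871] tooly [-0.187 -0.982  0.011]
q [-0.16  0.    2.23 -0.06  0.4   1.65] p [0.5848 0.0016 0.0681] f [-1.1 -0.3 -0.1]
[{"x": -0.0, "y": -0.0, "z": 0.023, "yaw": 0.0, "fingers": 0}, {"x": -0.0, "y": -0.0, "z": 0.045, "yaw": 0.0, "fingers": 0}, {"x": -0.0, "y": -0.0, "z": 0.068, "yaw": 0.0, "fingers": 0}]
```

Run:
```python
from h import *
from scipy.optimize import least_squares
def tri(a,b):
    f=lambda X:np.r_[w2px("top",X)-a,w2px("scene",X)-b];r=least_squares(f,[.53,0,.17]);return r.x.round(4),r.fun.round(1)
T=lambda x,y:np.array([240+x/4,170+y/4]);S=lambda x,y:np.array([310+(x-400)/4,170+y/4])
print(tri(T(212,268),S(560,210)),tri(T(58,222),S(692,270)))
```

```text
(array([ 0.5109, -0.0318,  0.2039]), array([-0.3,  0. , -0.4, -0. ])) (array([0.5248, 0.0615, 0.2   ]), array([-0.7,  0.1, -0.8,  0. ]))
```

Call:
move_arm --plan '[{"x": 0, "y": 0, "z": 0.02, "yaw": 0, "fingers": 0}, {"x": 0, "y": 0, "z": 0.04, "yaw": 0, "fingers": 0}, {"x": 0, "y": 0, "z": 0.055, "yaw": 0, "fingers": 0}, {"x": 0, "y": 0, "z": 0.063, "yaw": 0, "fingers": 0}, {"x": 0, "y": 0, "z": 0.063, "yaw": 0, "fingers": 0}]'

```text
time: 34.5
eef_pos: [0.6151, -0.0046, 0.0144]
tcp_rot: [0.963, -0.089, 0.253, 0.029]
contact_force: [-0.3, -1.2, 0.4]
opening: 1.0
finger_force: 0.0
```

```bash
python3 tilt.py
python3 - <<'E'
from h import *
plan([(.615,-.0055,.012,None,0)],step=.03)
E
```

```text
q [-0.162  0.171  2.178 -0.079  0.28   1.664] p [ 0.6151 -0.0046  0.0144] toolz [ 0.482 -0.101 -0.87 ] tooly [-0.187 -0.982  0.011]
q [-0.16  0.17  2.18 -0.08  0.28  1.66] p [ 0.6151 -0.0046  0.0144] f [-0.3 -1.2  0.4]
[{"x": -0.001, "y": 0.001, "z": 0.002, "yaw": 0.0, "fingers": 0}]
```

No contact so far. I'll close with moderate force.

Call:
move_arm --plan '[{"x": 0, "y": 0, "z": 0.002, "yaw": 0, "fingers": 0.3}, {"x": 0, "y": 0, "z": 0.002, "yaw": 0, "fingers": 0.5}, {"x": 0, "y": 0, "z": 0.002, "yaw": 0, "fingers": 1}, {"x": 0, "y": 0, "z": 0.002, "yaw": 0, "fingers": 1}, {"x": 0, "y": 0, "z": 0.002, "yaw": 0, "fingers": 1}]' --force 50

```text
time: 35.0
eef_pos: [0.6153, -0.0045, 0.0121]
tcp_rot: [0.963, -0.089, 0.253, 0.029]
contact_force: [-0.0, 2.1, 1.9]
opening: 0.145
finger_force: 1.3
```

Call:
move_arm --plan '[{"x": 0, "y": 0, "z": 0, "yaw": 0, "fingers": 1}, {"x": 0, "y": 0, "z": 0, "yaw": 0, "fingers": 1}]'

```text
time: 35.2
eef_pos: [0.6155, -0.0046, 0.0124]
tcp_rot: [0.963, -0.089, 0.253, 0.029]
contact_force: [-3.3, 0.6, 6.1]
opening: 0.003
finger_force: 3.4
```

Call:
move_arm --plan '[{"x": 0, "y": 0, "z": 0, "yaw": 0, "fingers": 0}, {"x": 0, "y": 0, "z": 0, "yaw": 0, "fingers": 0}, {"x": 0, "y": 0, "z": -0.03, "yaw": 0, "fingers": 0}, {"x": 0, "y": 0, "z": -0.07, "yaw": 0, "fingers": 0}, {"x": 0, "y": 0, "z": -0.11, "yaw": 0, "fingers": 0}]'

```text
time: 35.7
eef_pos: [0.561, 0.0065, 0.1074]
tcp_rot: [0.963, -0.089, 0.251, 0.029]
contact_force: [1.3, 0.3, 1.5]
opening: 0.847
finger_force: 0.0
```

Call:
move_arm --plan '[{"x": 0, "y": -0.04, "z": -0.03, "yaw": 0, "fingers": 0}, {"x": 0, "y": -0.08, "z": -0.03, "yaw": 0, "fingers": 0}, {"x": 0, "y": -0.08, "z": -0.03, "yaw": 0, "fingers": 0}, {"x": 0, "y": -0.08, "z": -0.03, "yaw": 0, "fingers": 0}]'

```text
time: 36.1
eef_pos: [0.5623, 0.089, 0.1325]
tcp_rot: [0.963, -0.088, 0.252, 0.029]
contact_force: [-0.2, -0.0, -0.3]
opening: 1.001
finger_force: 0.0
```

```bash
python3 tilt.py
python3 - <<'E'
from h import *
t=ctrl.read_camera("top")[:,:,::-1]; s=ctrl.read_camera("scene")[:,:,::-1]
cv2.imwrite("pics/raw_t2.png",t);cv2.imwrite("pics/raw_s2.png",s)
cv2.imwrite("pics/e1.png",np.hstack([cv2.resize(k,(400,480),interpolation=cv2.INTER_CUBIC) for k in(t[170:290,240:340],s[170:290,310:410])]))
E
```

```text
q [ 0.038 -0.129  2.216 -0.222  0.565  1.95 ] p [0.5623 0.089  0.1325] toolz [ 0.48  -0.1   -0.871] tooly [-0.184 -0.983  0.011]
```

View pics/e1.png

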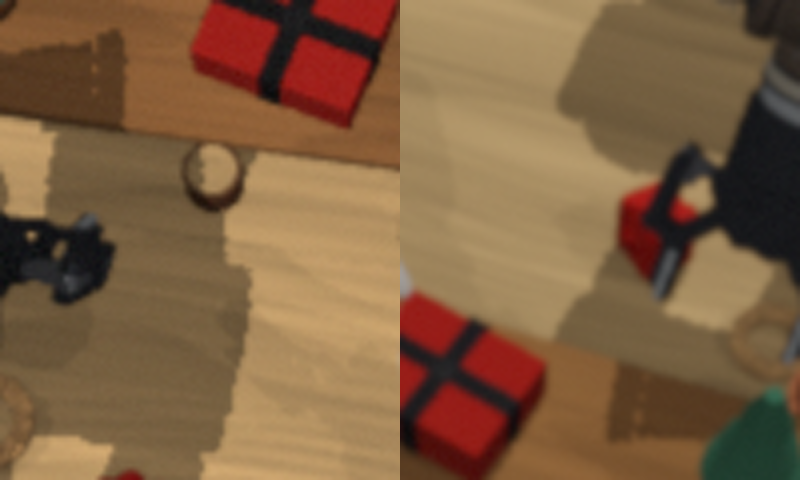

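The stub has barely moved: its top centre is at crop (213,172), which is top pixel (293,213). So the fingers closed short of it. I'll check the apparent fingertip against projections at different back-distances.

Run:
```python
from h import *
s=ctrl.get_state();m=R.from_quat(s["tcp_rot"]).as_matrix();p=s["eef_pos"]
for b in(0,.013,.025,.035,.045):
    t=p-b*m[:,2]+.0425*m[:,1]
    print(b,t.round(3),((w2px("top",t)-[240,170])*4).round(),((w2px("scene",t)-[310,170])*4+[400,0]).round())
print(px2w("top",293.3,213.,.04),px2w("top",293.3,213.,.04)-px2w("top",291.6,213.1,.04))
```

```text
0 [0.554 0.046 0.132] [103. 207.] [644. 355.]
0.013 [0.548 0.047 0.143] [ 97. 212.] [650. 339.]
0.025 [0.542 0.048 0.154] [ 92. 217.] [656. 324.]
0.035 [0.537 0.049 0.163] [ 87. 220.] [660. 312.]
0.045 [0.533 0.05  0.171] [ 82. 224.] [665. 299.]
[ 0.61116905 -0.00847495  0.04      ] [ 0.00095391 -0.00438254  0.        ]
```

Fingertips lie about 30 mm short of the reported TCP. That agrees with the shut fingers pressing on the stub's top at TCP z = .012 and with the earlier grips. So I'll go about 20 mm deeper.

Run:
```python
from h import *
m=R.from_quat(ctrl.get_state()["tcp_rot"]).as_matrix()
T=np.array([.630,-.0106,-.005])
plan([(*(T-.14*m[:,2]),None,0),(*(T-.06*m[:,2]),None,0)],step=.045)
```

```text
q [ 0.04 -0.13  2.22 -0.22  0.56  1.95] p [0.5621 0.0875 0.1317] f [ 0.5 -0.1 -0.2]
[{"x": 0.003, "y": 0.041, "z": 0.011, "yaw": 0.0, "fingers": 0}, {"x": 0.007, "y": 0.082, "z": 0.022, "yaw": 0.0, "fingers": 0}, {"x": 0.007, "y": 0.082, "z": 0.062, "yaw": 0.0, "fingers": 0}, {"x": 0.007, "y": 0.082, "z": 0.102, "yaw": 0.0, "fingers": 0}]
```

Call:
move_arm --plan '[{"x": 0.003, "y": 0.041, "z": 0.01, "yaw": 0, "fingers": 0}, {"x": 0.007, "y": 0.082, "z": 0.022, "yaw": 0, "fingers": 0}, {"x": 0.007, "y": 0.082, "z": 0.022, "yaw": 0, "fingers": 0}, {"x": 0.007, "y": 0.082, "z": 0.06, "yaw": 0, "fingers": 0}, {"x": 0.007, "y": 0.082, "z": 0.09, "yaw": 0, "fingers": 0}]'

```text
time: 36.7
eef_pos: [0.5972, -0.0044, 0.0581]
tcp_rot: [0.963, -0.091, 0.253, 0.029]
contact_force: [0.7, 0.5, 0.3]
opening: 0.999
finger_force: 0.0
```

Call:
move_arm --plan '[{"x": 0, "y": 0, "z": 0, "yaw": 0, "fingers": 0}, {"x": 0, "y": 0, "z": 0, "yaw": 0, "fingers": 0}]'

```text
time: 36.9
eef_pos: [0.5958, -0.003, 0.0575]
tcp_rot: [0.963, -0.09, 0.251, 0.029]
contact_force: [-0.2, -0.0, 0.3]
opening: 1.002
finger_force: 0.0
```

```bash
python3 tilt.py
python3 - <<'E'
from h import *
plan([(.630,-.0106,-.005,None,0)],step=.02)
E
```

```text
q [-0.165  0.046  2.211 -0.056  0.375  1.638] p [ 0.5958 -0.003   0.0575] toolz [ 0.478 -0.101 -0.872] tooly [-0.187 -0.982  0.011]
q [-0.17  0.05  2.21 -0.06  0.37  1.64] p [ 0.5958 -0.003   0.0575] f [-0.2 -0.   0.3]
[{"x": 0.0, "y": 0.0, "z": 0.018, "yaw": 0.0, "fingers": 0}, {"x": 0.0, "y": 0.0, "z": 0.036, "yaw": 0.0, "fingers": 0}, {"x": 0.0, "y": 0.0, "z": 0.054, "yaw": 0.0, "fingers": 0}, {"x": 0.0, "y": 0.0, "z": 0.072, "yaw": 0.0, "fingers": 0}]
```

Call:
move_arm --plan '[{"x": 0, "y": 0, "z": 0.018, "yaw": 0, "fingers": 0}, {"x": 0, "y": 0, "z": 0.036, "yaw": 0, "fingers": 0}, {"x": 0, "y": 0, "z": 0.05, "yaw": 0, "fingers": 0}, {"x": 0, "y": 0, "z": 0.058, "yaw": 0, "fingers": 0}, {"x": 0, "y": 0, "z": 0.058, "yaw": 0, "fingers": 0}]'

```text
time: 37.4
eef_pos: [0.6247, -0.0085, 0.0086]
tcp_rot: [0.963, -0.089, 0.252, 0.029]
contact_force: [-0.5, 0.7, -0.1]
opening: 0.999
finger_force: 0.0
```

Call:
move_arm --plan '[{"x": 0, "y": 0, "z": 0.005, "yaw": 0, "fingers": 0}, {"x": 0, "y": 0, "z": 0.01, "yaw": 0, "fingers": 0}, {"x": 0, "y": 0, "z": 0.01, "yaw": 0, "fingers": 0}]'

```text
time: 37.7
eef_pos: [0.6294, -0.0095, -0.0007]
tcp_rot: [0.963, -0.089, 0.252, 0.029]
contact_force: [-0.3, -0.0, 0.3]
opening: 1.0
finger_force: 0.0
```

```bash
python3 tilt.py
```

```text
q [-0.167  0.229  2.145 -0.076  0.256  1.657] p [ 0.6294 -0.0095 -0.0007] toolz [ 0.481 -0.101 -0.871] tooly [-0.187 -0.982  0.011]
```

Call:
move_arm --plan '[{"x": 0, "y": 0, "z": 0.003, "yaw": 0, "fingers": 0.4}, {"x": 0, "y": 0, "z": 0.003, "yaw": 0, "fingers": 0.5}, {"x": 0, "y": 0, "z": 0.003, "yaw": 0, "fingers": 0.55}, {"x": 0, "y": 0, "z": 0.003, "yaw": 0, "fingers": 0.58}]' --force 40

```text
time: 38.1
eef_pos: [0.6312, -0.0099, -0.0028]
tcp_rot: [0.963, -0.089, 0.253, 0.029]
contact_force: [0.7, 0.2, 0.4]
opening: 0.443
finger_force: 40.1
```

Call:
move_arm --plan '[{"x": 0, "y": 0, "z": 0, "yaw": 0, "fingers": 0.62}, {"x": 0, "y": 0, "z": 0, "yaw": 0, "fingers": 0.65}, {"x": 0, "y": 0, "z": 0, "yaw": 0, "fingers": 0.65}]'

```text
time: 38.4
eef_pos: [0.6311, -0.0098, -0.003]
tcp_rot: [0.963, -0.089, 0.253, 0.029]
contact_force: [-0.3, -1.1, 2.1]
opening: 0.448
finger_force: 40.3
```

Call:
move_arm --plan '[{"x": 0, "y": 0, "z": 0, "yaw": 0, "fingers": 1}, {"x": 0, "y": 0, "z": -0.015, "yaw": 0, "fingers": 1}, {"x": 0, "y": 0, "z": -0.035, "yaw": 0, "fingers": 1}, {"x": 0, "y": 0, "z": -0.06, "yaw": 0, "fingers": 1}, {"x": -0.01, "y": 0, "z": -0.085, "yaw": 0, "fingers": 1}]'

```text
time: 38.9
eef_pos: [0.5817, 0.0001, 0.0669]
tcp_rot: [0.963, -0.089, 0.253, 0.029]
contact_force: [0.4, 1.1, -0.1]
opening: 0.447
finger_force: 40.2
```

```bash
python3 tilt.py;  python3 - <<'E'
from h import *
plan([(.50,.0,.27,None,1),(.455,-.36,.27,None,1)],step=.045)
E
```

```text
q [-0.164 -0.005  2.243 -0.055  0.391  1.638] p [5.817e-01 1.000e-04 6.690e-02] toolz [ 0.481 -0.101 -0.871] tooly [-0.187 -0.982  0.011]
q [-0.16 -0.01  2.24 -0.06  0.39  1.64] p [5.817e-01 1.000e-04 6.690e-02] f [ 0.4  1.1 -0.1]
[{"x": 0.006, "y": 0.004, "z": -0.043, "yaw": 0.0, "fingers": 1}, {"x": 0.012, "y": 0.007, "z": -0.086, "yaw": 0.0, "fingers": 1}, {"x": 0.018, "y": 0.011, "z": -0.13, "yaw": 0.0, "fingers": 1}, {"x": 0.024, "y": 0.014, "z": -0.173, "yaw": 0.0, "fingers": 1}, {"x": 0.03, "y": 0.018, "z": -0.216, "yaw": 0.0, "fingers": 1}]
[{"x": 0.002, "y": 0.04, "z": 0.002, "yaw": 0.0, "fingers": 1}, {"x": 0.004, "y": 0.08, "z": 0.003, "yaw": 0.0, "fingers": 1}, {"x": 0.006, "y": 0.121, "z": 0.005, "yaw": 0.0, "fingers": 1}, {"x": 0.008, "y": 0.161, "z": 0.007, "yaw": 0.0, "fingers": 1}, {"x": 0.01, "y": 0.201, "z": 0.008, "yaw": 0.0, "fingers": 1}]
[{"x": 0.002, "y": 0.04, "z": 0.002, "yaw": 0.0, "fingers": 1}, {"x": 0.004, "y": 0.08, "z": 0.003, "yaw": 0.0, "fingers": 1}, {"x": 0.006, "y": 0.121, "z": 0.005, "yaw": 0.0, "fingers": 1}, {"x": 0.008, "y": 0.161, "z": 0.007, "yaw": 0.0, "fingers": 1}]
```

Call:
move_arm --plan '[{"x": 0.005, "y": 0, "z": -0.043, "yaw": 0, "fingers": 1}, {"x": 0.01, "y": 0, "z": -0.086, "yaw": 0, "fingers": 1}, {"x": 0.018, "y": 0.005, "z": -0.13, "yaw": 0, "fingers": 1}, {"x": 0.024, "y": 0.01, "z": -0.173, "yaw": 0, "fingers": 1}, {"x": 0.03, "y": 0.018, "z": -0.216, "yaw": 0, "fingers": 1}]'

```text
time: 39.4
eef_pos: [0.4985, 0.0001, 0.2699]
tcp_rot: [0.963, -0.089, 0.252, 0.029]
contact_force: [0.9, 0.1, 0.1]
opening: 0.448
finger_force: 40.2
```

Call:
move_arm --plan '[{"x": 0.002, "y": 0.04, "z": 0.002, "yaw": 0, "fingers": 1}, {"x": 0.004, "y": 0.08, "z": 0.003, "yaw": 0, "fingers": 1}, {"x": 0.006, "y": 0.12, "z": 0.005, "yaw": 0, "fingers": 1}, {"x": 0.008, "y": 0.16, "z": 0.007, "yaw": 0, "fingers": 1}, {"x": 0.01, "y": 0.2, "z": 0.008, "yaw": 0, "fingers": 1}]'

```text
time: 39.9
eef_pos: [0.4741, -0.2004, 0.2684]
tcp_rot: [0.963, -0.089, 0.252, 0.029]
contact_force: [0.7, 0.5, -0.1]
opening: 0.449
finger_force: 40.2
```

Call:
move_arm --plan '[{"x": 0.002, "y": 0.04, "z": 0.002, "yaw": 0, "fingers": 1}, {"x": 0.004, "y": 0.08, "z": 0.003, "yaw": 0, "fingers": 1}, {"x": 0.006, "y": 0.12, "z": 0.005, "yaw": 0, "fingers": 1}, {"x": 0.008, "y": 0.16, "z": 0.007, "yaw": 0, "fingers": 1}, {"x": 0.008, "y": 0.16, "z": 0.007, "yaw": 0, "fingers": 1}]'

```text
time: 40.4
eef_pos: [0.454, -0.3623, 0.2674]
tcp_rot: [0.963, -0.092, 0.251, 0.029]
contact_force: [0.5, -0.5, -0.7]
opening: 0.447
finger_force: 40.3
```

```bash
python3 tilt.py;  python3 - <<'E'
from h import *
s=ctrl.get_state();m=R.from_quat(s["tcp_rot"]).as_matrix()
print("tip",s["eef_pos"]-.03*m[:,2])
plan([(.447,-.365,.12,None,1)],step=.045)
E
```

```text
q [-1.029 -0.23   2.043  0.436  1.006  0.556] p [ 0.454  -0.3623  0.2674] toolz [ 0.479 -0.102 -0.872] tooly [-0.192 -0.981  0.01 ]
tip [ 0.43959594 -0.35919218  0.29352071]
q [-1.03 -0.23  2.04  0.44  1.01  0.56] p [ 0.454  -0.3623  0.2674] f [ 0.5 -0.5 -0.7]
[{"x": -0.019, "y": 0.001, "z": 0.031, "yaw": 0.0, "fingers": 1}, {"x": -0.039, "y": 0.001, "z": 0.063, "yaw": 0.0, "fingers": 1}, {"x": -0.058, "y": 0.002, "z": 0.094, "yaw": 0.0, "fingers": 1}, {"x": -0.078, "y": 0.003, "z": 0.125, "yaw": 0.0, "fingers": 1}]
```

Call:
move_arm --plan '[{"x": -0.02, "y": 0, "z": 0.031, "yaw": 0, "fingers": 1}, {"x": -0.04, "y": 0, "z": 0.063, "yaw": 0, "fingers": 1}, {"x": -0.06, "y": 0, "z": 0.094, "yaw": 0, "fingers": 1}, {"x": -0.078, "y": 0.002, "z": 0.125, "yaw": 0, "fingers": 1}, {"x": -0.094, "y": 0.002, "z": 0.153, "yaw": 0, "fingers": 1}]'

```text
time: 40.9
eef_pos: [0.4475, -0.3593, 0.0869]
tcp_rot: [0.963, -0.089, 0.252, 0.028]
contact_force: [0.4, -0.8, -0.8]
opening: 0.449
finger_force: 40.3
```

Call:
move_arm --plan '[{"x": 0, "y": 0, "z": 0, "yaw": 0, "fingers": 1}, {"x": 0, "y": 0, "z": 0, "yaw": 0, "fingers": 0}, {"x": 0, "y": 0, "z": 0, "yaw": 0, "fingers": 0}, {"x": 0, "y": 0, "z": 0, "yaw": 0, "fingers": 0}, {"x": 0, "y": 0, "z": 0, "yaw": 0, "fingers": 0}]'

```text
time: 41.4
eef_pos: [0.4487, -0.3619, 0.0912]
tcp_rot: [0.963, -0.089, 0.253, 0.03]
contact_force: [-0.7, -0.6, -0.4]
opening: 0.997
finger_force: 0.0
```

Call:
move_arm --plan '[{"x": 0, "y": 0, "z": -0.045, "yaw": 0, "fingers": 0}, {"x": 0, "y": 0, "z": -0.09, "yaw": 0, "fingers": 0}, {"x": 0, "y": 0, "z": -0.135, "yaw": 0, "fingers": 0}, {"x": 0, "y": 0, "z": -0.18, "yaw": 0, "fingers": 0}]'

```text
time: 41.8
eef_pos: [0.3607, -0.3424, 0.2482]
tcp_rot: [0.963, -0.089, 0.252, 0.03]
contact_force: [0.5, -1.0, 0.9]
opening: 1.0
finger_force: 0.0
```

Call:
move_arm --plan '[{"x": 0, "y": -0.05, "z": 0, "yaw": 0, "fingers": 0}, {"x": 0.05, "y": -0.1, "z": 0, "yaw": 0, "fingers": 0}, {"x": 0.08, "y": -0.15, "z": 0, "yaw": 0, "fingers": 0}, {"x": 0.08, "y": -0.2, "z": 0, "yaw": 0, "fingers": 0}, {"x": 0.08, "y": -0.25, "z": 0, "yaw": 0, "fingers": 0}]'

```text
time: 42.3
eef_pos: [0.4715, -0.1327, 0.2846]
tcp_rot: [0.963, -0.09, 0.254, 0.03]
contact_force: [0.2, 0.2, -0.0]
opening: 1.002
finger_force: 0.0
```

```bash
python3 tilt.py;  python3 - <<'E'
from h import *
t=ctrl.read_camera("top");s=ctrl.read_camera("scene")
cv2.imwrite("pics/raw_t3.png",t[:,:,::-1]);cv2.imwrite("pics/raw_s3.png",s[:,:,::-1])
# bin interior non-blue pixels
for n,im,c in(("top",t,[.4317,-.363]),("scene",s,[.4317,-.363])):
    g=im.astype(int);f=np.array([w2px(n,[c[0]+dx,c[1]+dy,.01]) for dx,dy in((-.06,-.07),(.075,-.055),(.06,.07),(-.075,.055))]).astype(np.int32)
    m=np.zeros(im.shape[:2],np.uint8);cv2.fillPoly(m,[f],1)
    nb=(m>0)&(g[...,0]>g[...,2]*.9)&(g.max(2)>25)
    k,l,st,ce=cv2.connectedComponentsWithStats(nb.astype(np.uint8))
    for i in range(1,k):
        if st[i,4]>8: print(n,st[i],ce[i].round(1),im[l==i].mean(0).round(),px2w(n,*ce[i],.03).round(3))
# stub spot & change of others
d0=cv2.imread("pics/scene0.png").astype(int);d=np.abs(d0-s[:,:,::-1]).sum(2)
for nm,p in(("tree",[.512,-.18,.08]),("cup",[.51,.172,.05]),("stree",[.685,.155,.25]),("gift",[.66,-.07,.22])):
    u=w2px("scene",p).astype(int);print(nm,d[u[1]-8:u[1]+8,u[0]-8:u[0]+8].mean())
E
```

```text
q [-0.592 -0.547  2.237  0.225  0.978  1.083] p [ 0.4715 -0.1327  0.2846] toolz [ 0.484 -0.103 -0.869] tooly [-0.188 -0.982  0.012]
top [404 275  16  15 197] [411.5 281.4] [76. 47. 32.] [ 0.48  -0.339  0.03 ]
top [420 287  22  22 314] [430.3 297.2] [135.  26.  27.] [ 0.446 -0.392  0.03 ]
top [398 293  17  21 305] [406.1 303.4] [103.  90.  67.] [ 0.421 -0.332  0.03 ]
scene [260 199  12  16 117] [265.8 206.3] [101.  91.  74.] [ 0.419 -0.342  0.03 ]
scene [241 201  17  11 137] [248.9 206.5] [125.  31.  42.] [ 0.438 -0.393  0.03 ]
tree 24.84375
cup 6.14453125
stree 5.421875
gift 6.23046875
```

All three scraps are in the near bin: brown stub, red ball and pale offcut. The bauble is in the pot.

Call:
move_arm --plan '[{"x": 0, "y": 0, "z": 0, "yaw": 0, "fingers": 0}, {"x": 0, "y": 0, "z": 0, "yaw": 0, "fingers": 0}, {"x": 0, "y": 0, "z": 0, "yaw": 0, "fingers": 0}]'

```text
time: 42.7
eef_pos: [0.47, -0.1357, 0.2819]
tcp_rot: [0.963, -0.091, 0.252, 0.029]
contact_force: [0.9, 0.3, 0.1]
opening: 0.996
finger_force: 0.0
```

```bash
python3 -c "
from plant import ctrl
print(ctrl.sign_off())"
```

```text
the job is handed in; nothing more can be done
None
```

I handed the job in at about 43 s: camera checks show all three scraps in the near blue bin, the bauble on the cork in the grey pot and the cup, gift box and small tree unmoved; the white tree's check was inconclusive, and sign-off returned no verdict.

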